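# Tip a printing block out of its nest and register it in the corner of a press board

### The arm

A 6-joint arm with a two-finger parallel gripper is mounted at the origin on the work surface. World frame = base frame: x ahead of the robot, y to its left, z up, the work surface at z = 0. Lengths are in mm, angles in rad, forces in N, time in s.
With the tool pointing down it reaches from about 350 to 975 mm from the base axis. Payload 7.1 kg.
Tool frame: the origin (TCP) lies midway between the tips of the shut fingers; the grasp point (between the pads) lies 19 mm behind it (ctrl.hold_point_z is the distance from the TCP to the grasp point, in mm); z points along the fingers, y is the direction in which the jaws open and shut (so a half turn about z gives the same grasp; the last joint's range is limited). The gripper opens to 88 mm and grips with 3 to 60 N. Pads are 20 mm wide; open, the fingers measure 115 mm over their backs; the gripper's body (75 mm by 178 mm) begins 61 mm behind the grasp point.
Start: joints at [-1.243, 0.423, 1.63, -0, 1.089, -0.019], TCP at [212.448, -587.767, 222.675] pointing down, gripper open.
Joint ranges: [-3, 3], [-0.9, 2.11], [0.09, 2.58], [-1.31, 4.45], [0.11, 2.69], [-2.54, 2.54]. Speed limits (rad/s): [2.39, 2.39, 3.01, 3.14, 3.14, 3.14].

### API

Orientations are given as a rotation vector (axis times angle).
In Python, from workcell import ctrl, eyes gives the robot as it stands.
- The arm moves only by the tool move_arm, never from a script. Its argument "deltas" is a list of rows, each a list of 6 numbers: the shift along the tool's x, y, z in mm, then the turn, a rotation vector about the tool's x, y, z in rad. A call has 1 to 5 rows; each row shifts and turns the pose as measured when the row begins, along the tool's axes as they then stand; what a row does not reach is not made up. A row lasts 1/12 s, in which the tool goes at most 41.7 mm and 7.16 degrees, less where a joint would pass 70% of its speed; a pose out of reach is approached as far as the arm can. A call is refused whole if a number of a shift passes 41.7 or a number of a turn 0.125, either way. A call with a gripper value outside its range is refused whole. "hand" is the closure, from -1 (fully open) to 1 (shut), set as the call begins (left out, the last holds). The fingers move at their own pace and stop on an object; the grip force is fixed at half the most. Time passes only in rows, so rows that do not move let the fingers close. It gives the time, the measured TCP pose, the force and the opening at its end, in the units of the state.
- ctrl.get_obs(): the state, without advancing time (a new reading comes with each control period).
- eyes.get_image(name): name is "scene" or "top" or "wrist"; returns a dict with "frame" (400x640x3 uint8, red, green, blue), "range_z" (400x640 float32, mm along the optical axis (not along the pixel's ray), 0 where there is no reading), "fx", "fy", "cx", "cy" (pixels), "D" ([k1, k2, p1, p2, k3] as OpenCV has them; the pictures are not rectified), "cam_to_world" (4x4, takes a point from camera to world coordinates). Camera axes: x right, y down, z forward; pixel columns grow to the right and rows downward; lengths in mm; the calibration is good to about 2 mm. A picture is of the moment at which its call begins.
- ctrl.close_job(): hands the job in, once; it reports no verdict.
The state is a dict: "t": time; "qpos": joint angles; "qvel": joint speeds; "joint_torque": joint torques, N m; "ee_pos": TCP position; "orientation": TCP orientation; "ft_force": force on the tool from outside, world axes, zero at the start; "moment": the same for the moment, N m; "width": finger opening in mm.
Only numpy, scipy, OpenCV 4.12 (cv2) and the standard library are available. Lean on these libraries where they do the work, as an engineer would, in place of code of your own. Each camera call takes 0.05 s, during which the arm holds its last target.

### The job

Press down the end of the wooden printing block beside the blue mark so that its other end tips up out of the nest, then lift it out and lay it (do not drop it) flat, pattern up, on the open part of the plywood press board, well clear of both metal fences and roughly in line with the long one, and let go. Then push the block sideways until its long side is snug along the long fence, and only after that push it along that fence until its end is snug against the end stop. Leave it flat in the corner, snug against both, and leave the jars, bowl and brush where they are.

Things in the scene. Friction and masses are not known exactly. Their poses are not given: they have to be found in the camera images.
- block_center (a point): Centre, half-way up, of the loose pale wood block 100 (x) x 50 (y) x 22 mm (z), 85 g, blue lozenges on its top (+z). Ends alike. Starts level in the nest, long axis along the nest's x, top flush with the rim. Once tipped it stays so, about 20 degrees, when let go: its raised end's top edge stands 16 mm above the rim, and its upright long sides can be gripped there across y, fingertips just above the rim.
- nest: Fixed brown wooden nest 156 (x) x 92 (y) mm, flat rim 43 mm high; origin: centre of underside, z up. Pocket x -51.5 to +56.5, y -26.5 to +26.5 mm: 1.5 mm beside the block, 6 mm at the +x end, no room for fingers. Pocket floor at z = 21 mm from x = -51.5 to +1.8 mm; beyond it a pit, floor at 4.5 mm. A blue strip on the rim marks the +x end.
- nest_press (a point): Point on the block's top as it starts, near the nest's blue mark (nest x = +35, y = 0, z = 43 mm): pressed down here about 13 mm with a newton or two, the block tips over the edge of the pocket floor into the pit and its other (-x) end rises. Fixed to the nest, axes as the nest.
- jig: Fixed plywood press board; origin on the table, z up. Bed x -120 to +108, y -90 to +78 mm, top at z = 12 mm. Two aluminium fences, 14 mm thick and 14 mm above the bed: the long fence along x, inner face at y = +60 mm, from x = -60 to +90; the end stop along y, inner face at x = +90 mm, from y = -45 to +74.
- jig_seat (a point): Where the block's centre lies when it is home in the corner, against both fences (jig x = +40, y = +35, z = 23 mm). Fixed to the jig, axes as the jig.
- jar_amber_mid (a point): Mid-height of a loose closed amber jar, 54 mm across, 80 mm high. Bystander.
- jar_white_mid (a point): Mid-height of a loose closed white jar, 54 mm across, 80 mm high. Bystander.
- bowl_mid (a point): Mid-height, on the axis, of a loose terracotta bowl, 100 mm across, 40 mm high. Bystander.
- brush_grip (a point): Handle of a loose brush lying on the table, about 200 mm long, along its x. Bystander.
There are look-alikes about, which are no part of the job. Leave any pink or purple look-alike of the part that bears block_center alone.

How it is judged (in metres and radians):
On the way, in this order (a step that is already met when the one before it is completed fails the run):
1. the block is tipped up in the nest by more than 12 degrees, its middle still within 25 mm of the nest's middle (angle between block_center's own z axis and vertical above 0.21 rad and horizontal distance between block_center and nest below 0.025 m and height (world z) of block_center below 0.05 m), for 0.2 s.
2. the block lies flat on the press board, pattern up, at least 10 mm clear of both fences and within 20 degrees of parallel to the long one, untouched by the robot (z of block_center in the frame of jig between 0.0205 and 0.0255 m and angle between block_center's own z axis and vertical below 0.05 rad and x of block_center in the frame of jig between -0.06 and 0.03 m and y of block_center in the frame of jig between -0.06 and 0.025 m and angle between the x axis of block_center and the x axis of jig, either way round below 0.35 rad and contact force between the fingers and block below 0.1 N), for 0.2 s.
3. its long side is snug along the long fence (within 2.5 mm and 2 degrees), while its end is still more than 5 mm from the end stop (z of block_center in the frame of jig between 0.0205 and 0.0255 m and angle between block_center's own z axis and vertical below 0.05 rad and y of block_center in the frame of jig between 0.0325 and 0.0375 m and angle between the x axis of block_center and the x axis of jig, either way round below 0.035 rad and x of block_center in the frame of jig between -0.06 and 0.035 m), for 0.1 s.
At the end, for the whole second after the job is handed in: The block lies flat, pattern up, at rest on the press board with its long side within 2.5 mm of the long fence and within 2 degrees of parallel to it, and its end within 2.5 mm of the end stop (z of block_center in the frame of jig between 0.0205 and 0.0255 m and angle between block_center's own z axis and vertical below 0.05 rad and y of block_center in the frame of jig between 0.0325 and 0.0375 m and angle between the x axis of block_center and the x axis of jig, either way round below 0.035 rad and x of block_center in the frame of jig between 0.0375 and 0.0425 m and linear speed of block below 0.01 m/s); the robot touches nothing.
It fails at once if the block is dropped on the press board (moves faster than 0.6 m/s close above it) (z of block_center in the frame of jig below 0.06 m and x of block_center in the frame of jig between -0.12 and 0.11 m and y of block_center in the frame of jig between -0.09 and 0.08 m and linear speed of block above 0.6 m/s).
It fails at once if the amber jar is moved more than 15 mm (distance of jar_amber_mid from where it was at the start of the episode above 0.015 m).
It fails at once if the white jar is moved more than 15 mm (distance of jar_white_mid from where it was at the start of the episode above 0.015 m).
It fails at once if the bowl is moved more than 15 mm (distance of bowl_mid from where it was at the start of the episode above 0.015 m).
It fails at once if the brush is moved more than 15 mm (distance of brush_grip from where it was at the start of the episode above 0.015 m).
It also fails if it takes over 58 s, if anything falls off the work surface, if the arm or the gripper's body presses on something with over 40 N, if the wrist force passes 120 N, or if a joint passes its speed limit or range.

## Working session

There is one attempt and no reset: what is moved stays moved. The work goes in short steps, Python scripts to look and compute and a tool call to move; the robot and the scene stay as the last step left them, time stands still between calls to the robot, and variables do not carry over. Pictures are saved under pics/ and viewed, and the job is handed in when it is done.

Besides the shell and the picture viewer there is one more tool, called after "Call:" as name(argument=value, ...), one argument or row to a line, values as JSON. move_arm: Moves the arm, as the interface text tells. Its arguments: {"type":"object","properties":{"deltas":{"type":"array"},"hand":{"type":"number"}},"required":["deltas"]}

```bash
mkdir -p pics; ls; python3 - <<'E'
from workcell import ctrl, eyes
import cv2,numpy as np,pickle
o=ctrl.get_obs();print({k:np.round(v,3) for k,v in o.items()})
for n in("scene","top","wrist"):
    d=eyes.get_image(n);pickle.dump(d,open(f"pics/{n}0.pkl","wb"))
    cv2.imwrite(f"pics/{n}0.png",d["frame"][:,:,::-1]);print(n,d["fx"],d["cx"],d["cy"],d["D"],np.round(d["cam_to_world"],3).tolist())
E
```

```text
pics
{'t': np.float64(0.0), 'qpos': array([-1.243,  0.424,  1.631,  0.   ,  1.089, -0.019]), 'qvel': array([ 0.001, -0.001,  0.002,  0.002,  0.001,  0.   ]), 'joint_torque': array([ 2.0000e-03, -5.4462e+01, -2.7366e+01,  6.4000e-02,  2.3000e-02,
       -0.0000e+00]), 'ee_pos': array([ 212.267, -587.253,  221.875]), 'orientation': array([-3.093, -0.542,  0.   ]), 'ft_force': array([-0.622,  0.968,  0.562]), 'moment': array([-0.035, -0.02 , -0.008]), 'width': np.float64(87.967)}
scene 411.7045473383081 318.7944735510882 199.2711846383779 [-0.01756779  0.          0.          0.          0.        ] [[0.238, 0.669, -0.704, 1400.588], [0.971, -0.165, 0.172, -275.673], [-0.001, -0.725, -0.689, 885.928], [0.0, 0.0, 0.0, 1.0]]
top 483.47942832298685 327.9115632213138 201.0122248074888 [-0.11424854  0.          0.          0.          0.        ] [[0.003, -0.998, 0.068, 485.294], [-1.0, -0.003, 0.001, -52.846], [-0.001, -0.068, -0.998, 1205.734], [0.0, 0.0, 0.0, 1.0]]
wrist 330.666332479451 317.92567537674734 201.4565129227518 [-0.03829604  0.          0.          0.          0.        ] [[0.341, -0.912, -0.227, 274.225], [-0.94, -0.331, -0.081, -564.848], [-0.001, 0.241, -0.97, 384.311], [0.0, 0.0, 0.0, 1.0]]
```

View pics/top0.png

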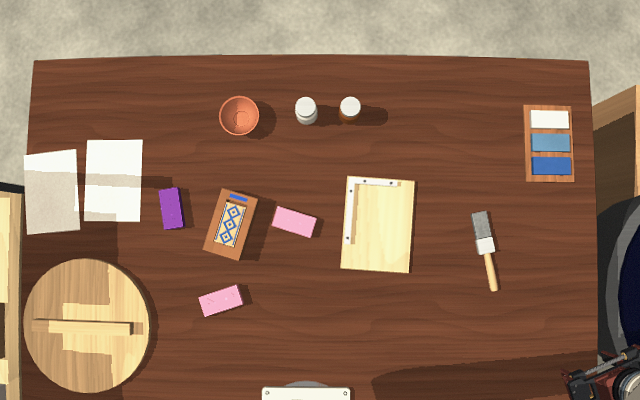

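View pics/scene0.png

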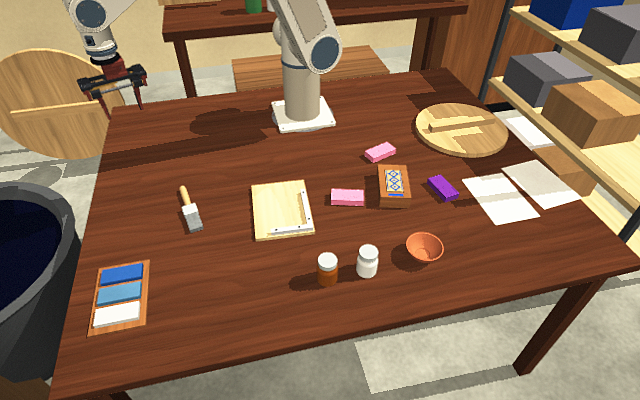

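View pics/wrist0.png

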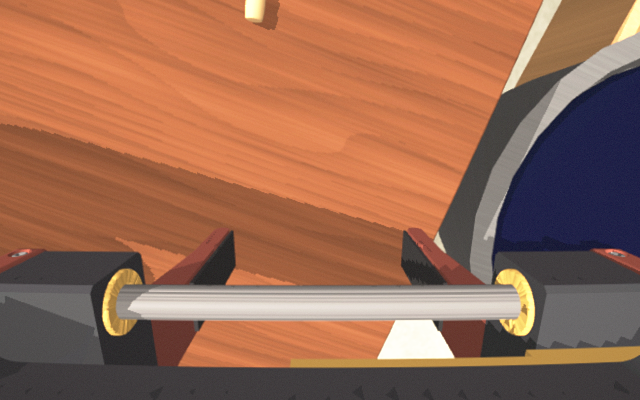

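```bash
cat > h.py <<'E'
import cv2,numpy as np,pickle
def K(d): return np.array([[d["fx"],0,d["cx"]],[0,d["fy"],d["cy"]],[0,0,1.]])
def ray(d,uv):
    n=cv2.undistortPoints(np.array(uv,float).reshape(-1,1,2),K(d),np.array(d["D"],float))[:,0]
    return np.c_[n,np.ones(len(n))]
def onplane(d,uv,z):
    T=d["cam_to_world"];r=ray(d,uv)@T[:3,:3].T;o=T[:3,3]
    return o+r*((z-o[2])/r[:,2])[:,None]
def bydepth(d,uv):
    T=d["cam_to_world"];uv=np.array(uv)
    z=d["range_z"][uv[:,1].astype(int),uv[:,0].astype(int)]
    return (ray(d,uv)*z[:,None])@T[:3,:3].T+T[:3,3]
def cloud(d):
    v,u=np.mgrid[0:400,0:640];P=bydepth(d,np.c_[u.ravel(),v.ravel()]).reshape(400,640,3)
    return P
def proj(d,P):
    T=np.linalg.inv(d["cam_to_world"]);P=np.atleast_2d(P)@T[:3,:3].T+T[:3,3]
    return cv2.projectPoints(P,np.zeros(3),np.zeros(3),K(d),np.array(d["D"],float))[0][:,0]
E
python3 - <<'E'
from h import *
d=pickle.load(open("pics/top0.pkl","rb"));f=d["frame"][:,:,::-1]
a=cv2.resize(f[180:270,190:290],(800,720),interpolation=cv2.INTER_NEAREST)[:600]
cv2.imwrite("pics/nz.png",a)
cv2.imwrite("pics/jz.png",cv2.resize(f[170:278,330:426],(533,600),interpolation=cv2.INTER_NEAREST))
P=cloud(d)
for n,(u0,u1,v0,v1) in dict(nest=(195,262,183,265),jig=(335,420,172,276)).items():
    Q=P[v0:v1,u0:u1]; z=Q[...,2]
    print(n,np.histogram(z,bins=np.arange(-4,60,2)))
    if n=="nest": m=z>33
    else: m=z>6
    r=cv2.minAreaRect(Q[m][:,:2].astype(np.float32));print(r,m.sum(),Q[m].mean(0)); print(cv2.boxPoints(r))
    if n=="jig":
        m=z>19; r=cv2.minAreaRect(Q[m][:,:2].astype(np.float32));print(r);print(cv2.boxPoints(r))
f=d["frame"].astype(int)
m=(f[...,2]>f[...,0]+40);m[:183]=0;m[265:]=0;m[:,:195]=0;m[:,262:]=0
v,u=np.nonzero(m&(np.arange(400)[:,None]<204));print("blue",P[v,u].mean(0),len(u))
E
```

```text
nest (array([217, 616, 942, 736, 288,  70,  26,   7,   8,  11,   9,  11,   6,
         8,  10,  11,   6,  12,  13,  12,  30,  83, 331, 685, 783, 403,
        91,  11,   0,   0,   0]), array([-4, -2,  0,  2,  4,  6,  8, 10, 12, 14, 16, 18, 20, 22, 24, 26, 28,
       30, 32, 34, 36, 38, 40, 42, 44, 46, 48, 50, 52, 54, 56, 58]))
((481.5851135253906, 95.59243774414062), (282.2780456542969, 155.1392059326172), 73.3334732055664) 2455 [506.8910844  182.62745422  53.00846402]
[[366.7954   -17.370338]
 [515.41724  -61.864403]
 [596.3748   208.5552  ]
 [447.753    253.04929 ]]
jig (array([ 235,  623,  872,  579,  201,  117,  574, 1362, 1886, 1173,  416,
         70,   18,   65,  156,  220,  138,   39,   11,    2,    0,    0,
          0,    0,    0,    0,    0,    0,    0,    0,    0]), array([-4, -2,  0,  2,  4,  6,  8, 10, 12, 14, 16, 18, 20, 22, 24, 26, 28,
       30, 32, 34, 36, 38, 40, 42, 44, 46, 48, 50, 52, 54, 56, 58]))
((511.3848876953125, -165.93508911132812), (253.25814819335938, 226.5071258544922), 0.36690405011177063) 6282 [ 509.74871574 -172.76406052   20.86398052]
[[ 384.03314   -53.49473 ]
 [ 385.48364  -279.99722 ]
 [ 638.73663  -278.37546 ]
 [ 637.28613   -51.872955]]
((515.5881958007812, -149.60922241210938), (217.88360595703125, 195.11070251464844), 1.5674610137939453)
[[ 404.01865   -55.070366]
 [ 409.35568  -250.10805 ]
 [ 627.1577   -244.14807 ]
 [ 621.8207    -49.110397]]
blue [573.20445334 166.01750266  44.65705884] 59
```

View pics/nz.png

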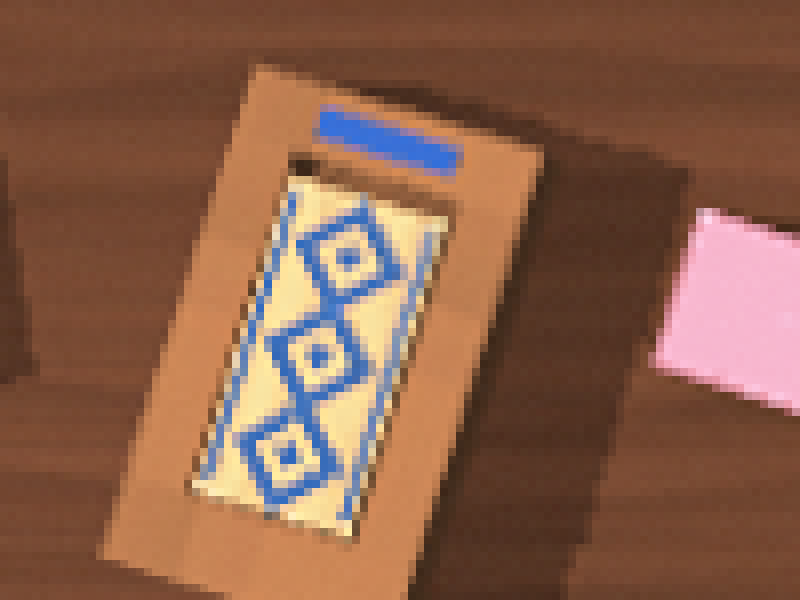

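View pics/jz.png

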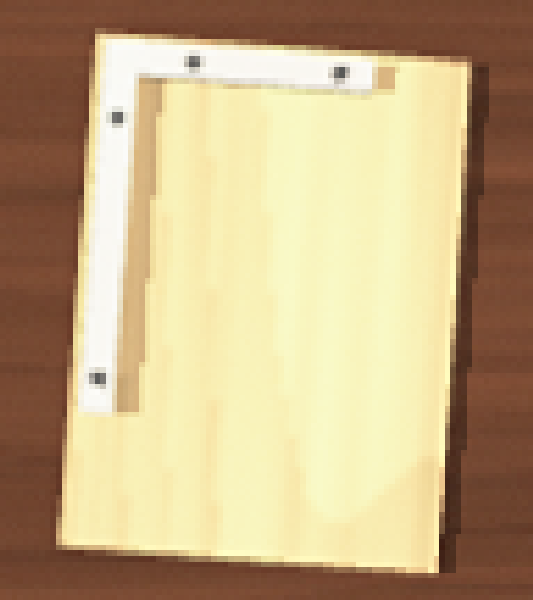

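```bash
python3 - <<'E'
from h import *
from scipy.optimize import least_squares
d=pickle.load(open("pics/top0.pkl","rb"))
def fit(loc,uv,x0):
    loc=np.array(loc,float);uv=np.array(uv,float)
    def W(p):
        c,s=np.cos(p[2]),np.sin(p[2]);return np.c_[loc[:,0]*c-loc[:,1]*s+p[0],loc[:,0]*s+loc[:,1]*c+p[1],loc[:,2]]
    r=least_squares(lambda p:(proj(d,W(p))-uv).ravel(),x0,x_scale=[1,1,.01])
    print(np.round(r.x,4),"deg",np.degrees(r.x[2]),"res px",np.round(r.fun.reshape(-1,2),2).tolist());return r.x
z=lambda L:[(190+x/8-.5,180+y/8-.5) for x,y in L]
j=lambda L:[(330+x/5.555-.5,170+y/5.555-.5) for x,y in L]
fit([(78,46,43),(78,-46,43),(-78,46,43)],z([(257,63),(545,150),(102,558)]),[500,180,-.3])
fit([(50,25,43),(50,-25,43),(-50,25,43),(-50,-25,43)],z([(290,177),(450,213),(192,488),(352,535)]),[500,180,-.3])
fit([(-120,78,12),(-120,-90,12),(108,-90,12),(90,60,26),(-60,60,26),(90,-45,26)],j([(58,548),(438,573),(472,62),(137,77),(115,412),(372,92)]),[500,-150,0])
for n,(u,v) in dict(amber=(350,108),white=(306,110),bowl=(239,116)).items(): print(n,onplane(d,[(u,v)],40))
E
```

```text
[ 5.093066e+02  1.846432e+02 -2.893000e-01] deg -16.577089236701365 res px [[-0.03, 0.09], [-0.11, 0.1], [0.14, -0.19]]
[ 5.095282e+02  1.853625e+02 -2.798000e-01] deg -16.033492914097877 res px [[0.04, -0.72], [-0.37, 0.55], [0.35, 0.07], [-0.02, 0.09]]
[ 5.168784e+02 -1.694600e+02 -7.060000e-02] deg -4.047762492709915 res px [[0.48, -0.3], [0.05, 0.05], [-0.2, 0.19], [-0.07, -0.43], [-0.46, 0.45], [0.21, 0.05]]
amber [[ 794.81886805 -105.47455458   40.        ]]
white [[789.4301626    2.73805735  40.        ]]
bowl [[774.60517659 167.99781161  40.        ]]
```

```bash
cat > plan.py <<'E'
import sys,numpy as np
from workcell import ctrl
from scipy.spatial.transform import Rotation as R
def st():
    o=ctrl.get_obs();return o,np.array(o["ee_pos"]),R.from_rotvec(o["orientation"])
def tool(yaw): # pointing down
    c,s=np.cos(yaw),np.sin(yaw);return R.from_matrix([[c,s,0],[s,-c,0],[0,0,-1]])
def plan(x,y,z,yaw,step=40):
    o,p,r=st();T=tool(yaw);t=np.array([x,y,z],float)
    rv=(r.inv()*T).as_rotvec()
    n=int(max(np.ceil(np.linalg.norm(t-p)/step),np.ceil(np.linalg.norm(rv)/.12),1))
    print("t",round(float(o["t"]),2),"pos",p.round(1),"F",np.round(o["ft_force"],1),"w",round(float(o["width"]),1),"n",n)
    cur=r
    for i in range(n):
        d=cur.inv().apply((t-p)/n);print(np.r_[d.round(1),(rv/n).round(4)].tolist());cur=cur*R.from_rotvec(rv/n)
if __name__=="__main__": plan(*map(float,sys.argv[1:]))
E
python3 plan.py 505 186 200 -0.287
```

```text
t 0.15 pos [ 212.3 -587.4  222.1] F [ 0.  -0.2  0.1] w 87.6 n 21
[25.6, -29.9, 1.1, -0.0001, 0.0, 0.0302]
[24.7, -30.7, 1.1, -0.0001, 0.0, 0.0302]
[23.8, -31.4, 1.1, -0.0001, 0.0, 0.0302]
[22.8, -32.1, 1.1, -0.0001, 0.0, 0.0302]
[21.8, -32.8, 1.1, -0.0001, 0.0, 0.0302]
[20.8, -33.4, 1.1, -0.0001, 0.0, 0.0302]
[19.8, -34.0, 1.1, -0.0001, 0.0, 0.0302]
[18.8, -34.6, 1.1, -0.0001, 0.0, 0.0302]
[17.7, -35.2, 1.1, -0.0001, 0.0, 0.0302]
[16.7, -35.7, 1.1, -0.0001, 0.0, 0.0302]
[15.6, -36.2, 1.1, -0.0001, 0.0, 0.0302]
[14.5, -36.6, 1.1, -0.0001, 0.0, 0.0302]
[13.4, -37.0, 1.1, -0.0001, 0.0, 0.0302]
[12.2, -37.4, 1.1, -0.0001, 0.0, 0.0302]
[11.1, -37.8, 1.1, -0.0001, 0.0, 0.0302]
[10.0, -38.1, 1.1, -0.0001, 0.0, 0.0302]
[8.8, -38.4, 1.1, -0.0001, 0.0, 0.0302]
[7.6, -38.6, 1.1, -0.0001, 0.0, 0.0302]
[6.5, -38.8, 1.1, -0.0001, 0.0, 0.0302]
[5.3, -39.0, 1.1, -0.0001, 0.0, 0.0302]
[4.1, -39.2, 1.1, -0.0001, 0.0, 0.0302]
```

Call:
move_arm(
  deltas=[
    [26, -30, 1, 0, 0, 0.03],
    [25, -31, 1, 0, 0, 0.03],
    [24, -31, 1, 0, 0, 0.03],
    [23, -32, 1, 0, 0, 0.03],
    [22, -33, 1, 0, 0, 0.03],
  ],
  hand=1,
)

```text
t: 0.57
ee_pos: [282.8, -403.1, 215.0]
orientation: [3.127, 0.285, -0.001]
ft_force: [1.3, 0.4, 0.6]
width: 58.1
```

Call:
move_arm(
  deltas=[
    [21, -33, 1, 0, 0, 0.03],
    [20, -34, 1, 0, 0, 0.03],
    [19, -35, 1, 0, 0, 0.03],
    [18, -35, 1, 0, 0, 0.03],
    [17, -36, 1, 0, 0, 0.03],
  ],
)

```text
t: 0.98
ee_pos: [357.4, -210.6, 209.1]
orientation: [3.14, 0.033, -0.001]
ft_force: [0.1, 0.7, 0.2]
width: 24.5
```

Call:
move_arm(
  deltas=[
    [16, -36, 1, 0, 0, 0.03],
    [15, -37, 1, 0, 0, 0.03],
    [13, -37, 1, 0, 0, 0.03],
    [12, -37, 1, 0, 0, 0.03],
    [11, -38, 1, 0, 0, 0.03],
  ],
)

```text
t: 1.4
ee_pos: [433.2, -18.7, 204.2]
orientation: [3.132, -0.217, 0.002]
ft_force: [0.8, -1.9, 0.1]
width: 0.2
```

```bash
python3 plan.py 505 186 200 -0.287
```

```text
t 1.4 pos [433.2 -18.7 204.2] F [ 0.8 -1.9  0.1] w 0.2 n 6
[7.1, -35.4, 0.7, 0.0003, -0.0003, 0.0248]
[6.3, -35.6, 0.7, 0.0003, -0.0003, 0.0248]
[5.4, -35.7, 0.7, 0.0003, -0.0003, 0.0248]
[4.5, -35.9, 0.7, 0.0003, -0.0003, 0.0248]
[3.6, -36.0, 0.7, 0.0003, -0.0003, 0.0248]
[2.7, -36.0, 0.7, 0.0003, -0.0003, 0.0248]
```

Call:
move_arm(
  deltas=[
    [7, -35, 1, 0, 0, 0.025],
    [6, -36, 1, 0, 0, 0.025],
    [5, -36, 1, 0, 0, 0.025],
    [4, -36, 0, 0, 0, 0.025],
    [4, -36, 0, 0, 0, 0.025],
  ],
)

```text
t: 1.82
ee_pos: [493.5, 163.0, 200.7]
orientation: [3.111, -0.419, 0.003]
ft_force: [1.0, -0.4, 0.5]
width: 0.5
```

Call:
move_arm(
  deltas=[
    [3, -30, 0, 0, 0, 0],
    [0, 0, 0, 0, 0, 0],
  ],
)

```text
t: 1.98
ee_pos: [506.5, 198.3, 200.6]
orientation: [-3.114, 0.415, -0.006]
ft_force: [1.2, -0.2, 0.3]
width: 0.4
```

```bash
python3 plan.py 505 186 200 -0.287; python3 - <<'E'
from workcell import eyes
from h import *
d=eyes.get_image("wrist");pickle.dump(d,open("pics/w1.pkl","wb"));cv2.imwrite("pics/w1.png",d["frame"][:,:,::-1])
E
```

```text
t 1.98 pos [506.5 198.3 200.6] F [ 1.2 -0.2  0.3] w 0.4 n 1
[1.7, 12.3, 0.6, -0.0007, -0.0039, 0.0222]
```

View pics/w1.png

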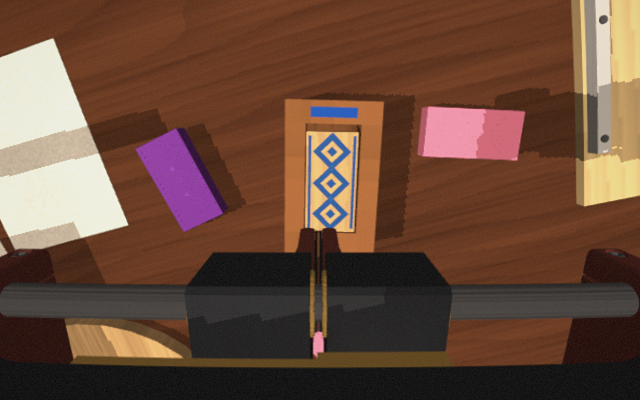

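```bash
python3 - <<'E'
from h import *
d=pickle.load(open("pics/w1.pkl","rb"));f=d["frame"][:,:,::-1]
cv2.imwrite("pics/w1z.png",cv2.resize(f[90:240,270:400],(520,600),interpolation=cv2.INTER_NEAREST))
E
```

```text
(no output)
```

View pics/w1z.png

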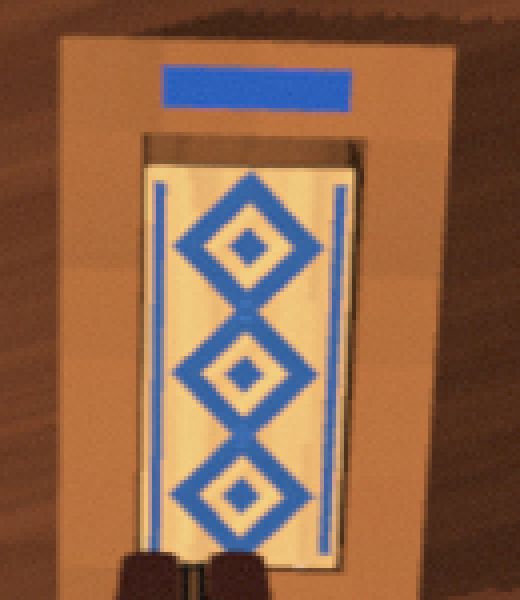

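```bash
cat >> h.py <<'E'
from scipy.optimize import least_squares
def fit(d,loc,uv,x0):
    loc=np.array(loc,float);uv=np.array(uv,float)
    def W(p):
        c,s=np.cos(p[2]),np.sin(p[2]);return np.c_[loc[:,0]*c-loc[:,1]*s+p[0],loc[:,0]*s+loc[:,1]*c+p[1],loc[:,2]]
    r=least_squares(lambda p:(proj(d,W(p))-uv).ravel(),x0,x_scale=[1,1,.01])
    print(np.round(r.x,4),"res px",np.round(r.fun.reshape(-1,2),2).tolist());return r.x
E
python3 - <<'E'
from h import *
d=pickle.load(open("pics/w1.pkl","rb"))
z=lambda L:[(270+x/4-.5,90+y/4-.5) for x,y in L]
fit(d,[(78,46,43),(78,-46,43),(56.5,26.5,43),(56.5,-26.5,43)],z([(60,37),(456,46),(145,135),(365,140)]),[509,185,-.29])
fit(d,[(50,25,43),(50,-25,43),(-50,-25,43)],z([(143,165),(357,170),(340,570)]),[509,185,-.29])
E
python3 plan.py 543 176 60 -0.287
```

```text
[ 5.089325e+02  1.842457e+02 -2.852000e-01] res px [[0.1, 0.21], [-0.18, 0.24], [-0.49, -0.23], [0.57, -0.22]]
[ 5.083535e+02  1.849621e+02 -2.771000e-01] res px [[0.51, 0.33], [-0.35, -0.18], [-0.18, -0.19]]
t 2.03 pos [505.3 196.4 200.2] F [0.2 0.3 0.1] w 0.3 n 4
[10.3, 2.4, 35.1, 0.0002, -0.0006, 0.0056]
[10.4, 2.4, 35.1, 0.0002, -0.0006, 0.0056]
[10.4, 2.3, 35.1, 0.0002, -0.0006, 0.0056]
[10.5, 2.3, 35.1, 0.0002, -0.0006, 0.0056]
```

Call:
move_arm(
  deltas=[
    [10, 2, 35, 0, 0, 0.006],
    [10, 2, 35, 0, 0, 0.006],
    [10, 2, 30, 0, 0, 0.005],
    [8, 2, 25, 0, 0, 0],
    [0, 0, 0, 0, 0, 0],
  ],
)

```text
t: 2.45
ee_pos: [540.7, 175.1, 73.3]
orientation: [3.111, -0.438, 0.009]
ft_force: [-0.8, 0.1, 0.1]
width: 0.4
```

```bash
python3 plan.py 542.5 175 46 -0.283
```

```text
t 2.45 pos [540.7 175.1  73.3] F [-0.8  0.1  0.1] w 0.4 n 1
[1.6, -0.4, 27.3, -0.0004, -0.0058, 0.0034]
```

Call:
move_arm(
  deltas=[
    [2, 0, 13, 0, -0.005, 0.003],
    [0, 0, 12, 0, 0, 0],
    [0, 0, 2, 0, 0, 0],
    [0, 0, 2, 0, 0, 0],
  ],
)

```text
t: 2.78
ee_pos: [540.8, 170.8, 44.8]
orientation: [3.108, -0.448, -0.003]
ft_force: [-0.2, 0.5, 0.6]
width: 0.2
```

Call:
move_arm(
  deltas=[
    [0, 0, 3, 0, 0, 0],
    [0, 0, 3, 0, 0, 0],
    [0, 0, 2, 0, 0, 0],
  ],
)

```text
t: 3.03
ee_pos: [541.5, 171.0, 39.1]
orientation: [-3.109, 0.448, -0.002]
ft_force: [-0.3, 0.5, -0.0]
width: 0.4
```

Call:
move_arm(
  deltas=[
    [1, -3, 3, 0, 0, 0],
    [0, 0, 3, 0, 0, 0],
    [0, 0, 2, 0, 0, 0],
  ],
)

```text
t: 3.28
ee_pos: [544.3, 174.4, 34.3]
orientation: [-3.109, 0.446, -0.005]
ft_force: [-10.5, -6.1, 36.7]
width: 0.2
```

```bash
python3 plan.py 542.5 175 30 -0.283; python3 - <<'E'
from workcell import eyes
from h import *
d=eyes.get_image("wrist");pickle.dump(d,open("pics/w2.pkl","wb"));cv2.imwrite("pics/w2.png",d["frame"][:,:,::-1])
d=eyes.get_image("scene");f=d["frame"][:,:,::-1];cv2.imwrite("pics/s2.png",cv2.resize(f[140:230,340:460],(800,600)))
E
```

```text
t 3.28 pos [544.3 174.4  34.3] F [-10.5  -6.1  36.7] w 0.2 n 1
[-1.9, -0.0, 4.3, -0.001, -0.0028, -0.0022]
```

View pics/s2.png

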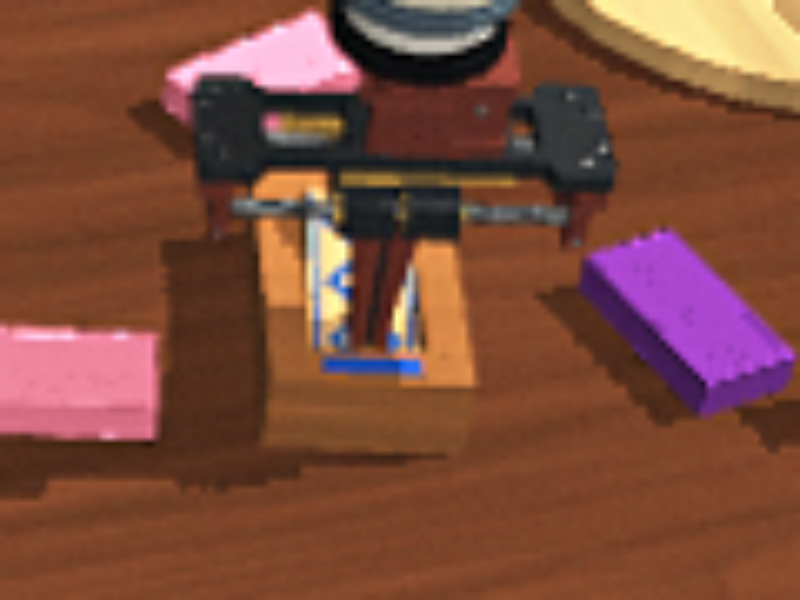

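View pics/w2.png

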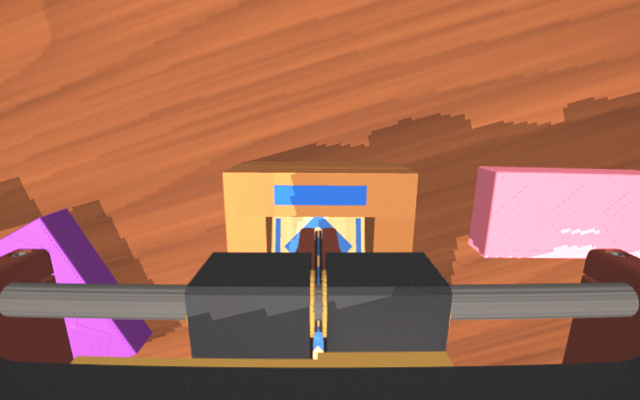

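Call:
move_arm(
  deltas=[
    [0, 0, -3, 0, 0, 0],
    [0, 0, -20, 0, 0, 0],
    [-10, 0, -35, 0, 0, 0],
    [-30, 0, -28, 0, 0, 0],
    [-30, 0, 0, 0, 0, 0],
  ],
  hand=-1,
)

```text
t: 3.8
ee_pos: [480.7, 195.1, 124.0]
orientation: [-3.106, 0.45, -0.011]
ft_force: [0.4, 1.3, 0.4]
width: 30.0
```

Call:
move_arm(
  deltas=[
    [-30, 0, -20, 0, 0, 0],
    [-20, 0, 0, 0, 0, 0],
    [0, 0, 0, 0, 0, 0],
  ],
)

```text
t: 4.05
ee_pos: [427.3, 210.7, 146.1]
orientation: [-3.105, 0.447, -0.012]
ft_force: [-0.9, -0.9, -0.3]
width: 50.5
```

```bash
python3 plan.py 465 197 100 -0.283; python3 - <<'E'
from workcell import eyes
from h import *
d=eyes.get_image("wrist");pickle.dump(d,open("pics/w3.pkl","wb"));cv2.imwrite("pics/w3.png",d["frame"][:,:,::-1])
E
```

```text
t 4.05 pos [427.3 210.7 146.1] F [-0.9 -0.9 -0.3] w 50.5 n 2
[19.8, 1.4, 23.2, -0.0026, -0.0036, -0.0016]
[19.9, 1.4, 23.1, -0.0026, -0.0036, -0.0016]
```

View pics/w3.png

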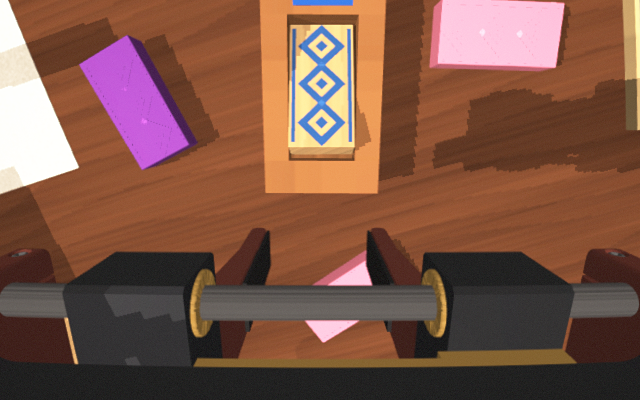

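```bash
python3 - <<'E'
from h import *
d=pickle.load(open("pics/w3.pkl","rb"));f=d["frame"][:,:,::-1]
cv2.imwrite("pics/w3z.png",cv2.resize(f[0:200,250:400],(600,800),interpolation=cv2.INTER_NEAREST)[200:])
E
```

```text
(no output)
```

View pics/w3z.png

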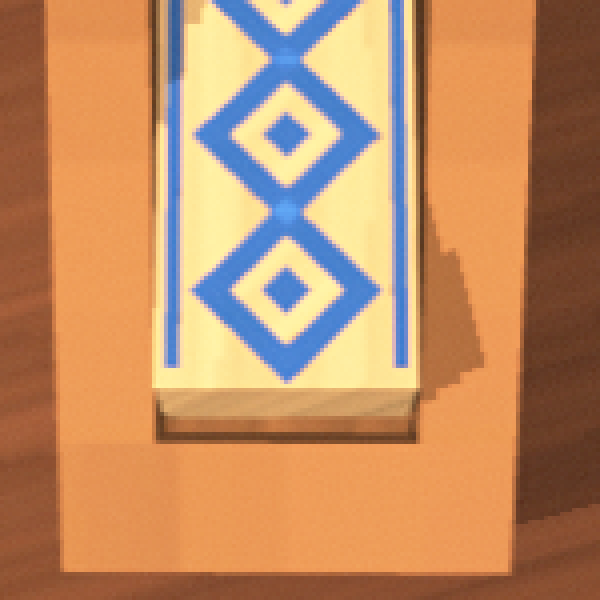

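```bash
python3 - <<'E'
from h import *
d=pickle.load(open("pics/w3.pkl","rb"))
z=lambda L:[(250+x/4-.5,(200+y)/4-.5) for x,y in L]
n=fit(d,[(-78,46,43),(-78,-46,43),(-51.5,26.5,43),(-51.5,-26.5,43)],z([(62,573),(513,575),(155,442),(418,442)]),[509,185,-.29])
E=onplane(d,z([(152,388),(420,388)]),59);print(E,np.linalg.norm(E[0]-E[1]))
n=np.array([508.9,184.5,-.285]);c,s=np.cos(n[2]),np.sin(n[2])
m=E.mean(0)[:2];q=m-n[:2];print("nest frame",c*q[0]+s*q[1],-s*q[0]+c*q[1])
v=E[0]-E[1];print("yaw",np.arctan2(-v[0],v[1]))
g=m+11*np.array([c,s]);print("grip",g)
E
```

```text
[ 5.092259e+02  1.847704e+02 -2.864000e-01] res px [[0.29, -0.25], [-0.63, -0.53], [0.08, 0.3], [0.26, 0.41]]
[[478.64967476 220.27698224  59.        ]
 [464.55394311 172.15277461  59.        ]] 50.14607672482655
nest frame -39.0873690381291 0.7556552542009438
yaw -0.2849332662109522
grip [482.15808712 193.12214646]
```

Call:
move_arm(
  deltas=[
    [27, 2, 20, -0.003, -0.003, -0.001],
    [25, 2, 15, -0.003, -0.003, -0.001],
    [0, 0, 15, 0, 0, 0],
    [0, 0, 0, 0, 0, 0],
  ],
  hand=-1,
)

```text
t: 4.43
ee_pos: [486.3, 193.6, 96.9]
orientation: [-3.107, 0.438, -0.017]
ft_force: [-0.2, -1.0, 0.8]
width: 80.9
```

```bash
python3 plan.py 481 193.3 46 -0.285
```

```text
t 4.43 pos [486.3 193.6  96.9] F [-0.2 -1.   0.8] w 80.9 n 2
[-2.8, 1.0, 25.4, -0.0028, -0.0052, 0.0025]
[-2.7, 0.9, 25.4, -0.0028, -0.0052, 0.0025]
```

Call:
move_arm(
  deltas=[
    [-3, 1, 15, -0.003, -0.005, 0.0025],
    [-3, 1, 12, -0.003, -0.005, 0.0025],
    [0, 0, 10, 0, 0, 0],
    [0, 0, 0, 0, 0, 0],
    [0, 0, 0, 0, 0, 0],
  ],
)

```text
t: 4.85
ee_pos: [483.9, 192.9, 57.5]
orientation: [3.109, -0.449, 0.001]
ft_force: [0.0, -0.0, 0.6]
width: 88.0
```

```bash
python3 plan.py 481 193.3 46 -0.285
```

```text
t 4.85 pos [483.9 192.9  57.5] F [ 0.  -0.   0.6] w 88.0 n 1
[-2.9, 0.4, 11.5, 0.0004, -0.0008, -0.0018]
```

Call:
move_arm(
  deltas=[
    [-3, 0, 5, 0, 0, 0],
    [-1, 0, 5, 0, 0, 0],
    [0, 0, 2, 0, 0, 0],
    [0, 0, 0, 0, 0, 0],
  ],
)

```text
t: 5.18
ee_pos: [480.5, 194.8, 46.0]
orientation: [-3.109, 0.448, -0.005]
ft_force: [-0.5, -1.1, 0.1]
width: 88.0
```

```bash
python3 plan.py 481 193.3 46 -0.285;python3 - <<'E'
from workcell import eyes
from h import *
d=eyes.get_image("wrist");cv2.imwrite("pics/w4.png",d["frame"][:,:,::-1])
E
```

```text
t 5.18 pos [480.5 194.8  46. ] F [-0.5 -1.1  0.1] w 88.0 n 1
[0.9, 1.3, -0.0, -0.0011, -0.0029, -0.001]
```

View pics/w4.png

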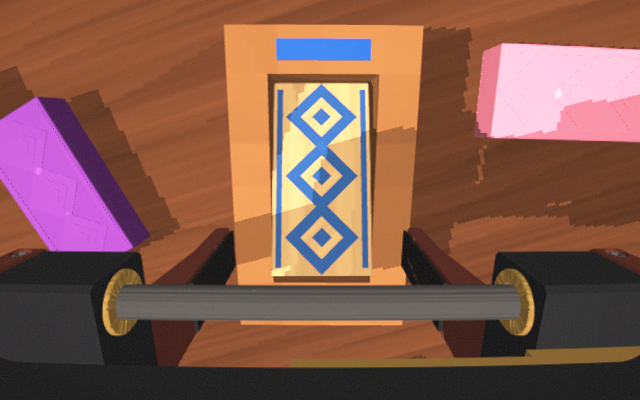

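Call:
move_arm(
  deltas=[
    [1, 1, 0, 0, 0, 0],
    [0, 0, 0, 0, 0, 0],
    [0, 0, 0, 0, 0, 0],
    [0, 0, 0, 0, 0, 0],
    [0, 0, 0, 0, 0, 0],
  ],
  hand=1,
)

```text
t: 5.65
ee_pos: [482.1, 193.7, 47.2]
orientation: [-3.108, 0.447, -0.008]
ft_force: [1.2, 0.2, -0.7]
width: 58.0
```

Call:
move_arm(
  deltas=[
    [0, 0, 0, 0, 0, 0],
    [0, 0, 0, 0, 0, 0],
    [0, 0, 0, 0, 0, 0],
  ],
)

```text
t: 5.9
ee_pos: [482.2, 193.7, 47.4]
orientation: [-3.108, 0.447, -0.008]
ft_force: [0.7, 0.5, -0.8]
width: 49.8
```

Call:
move_arm(
  deltas=[
    [0, 0, 0, 0, 0, 0],
    [0, 0, -3, 0, 0, 0],
    [0, 0, -5, 0, 0, 0],
    [0, 0, -8, 0, 0, 0],
    [0, 0, -10, 0, 0, 0],
  ],
)

```text
t: 6.32
ee_pos: [480.3, 193.1, 73.2]
orientation: [3.109, -0.448, 0.002]
ft_force: [-0.5, 0.1, -1.0]
width: 49.9
```

Call:
move_arm(
  deltas=[
    [0, 0, -15, 0, 0, 0],
    [0, 0, -20, 0, 0, 0],
    [0, 0, -20, 0, 0, 0],
    [0, 0, -20, 0, 0, 0],
    [0, 0, 0, 0, 0, 0],
  ],
)

```text
t: 6.73
ee_pos: [480.7, 193.3, 156.8]
orientation: [-3.108, 0.448, -0.006]
ft_force: [0.4, 0.8, -0.6]
width: 49.6
```

```bash
python3 plan.py 481 193.3 146 -0.285;python3 - <<'E'
from workcell import eyes
from h import *
d=eyes.get_image("wrist");cv2.imwrite("pics/w5.png",d["frame"][:,:,::-1])
d=eyes.get_image("scene");f=d["frame"][:,:,::-1];cv2.imwrite("pics/s5.png",cv2.resize(f[110:230,320:480],(800,600)))
E
```

```text
t 6.73 pos [480.7 193.3 156.8] F [ 0.4  0.8 -0.6] w 49.6 n 1
[0.3, -0.1, 10.8, -0.0016, -0.0035, -0.001]
```

View pics/w5.png

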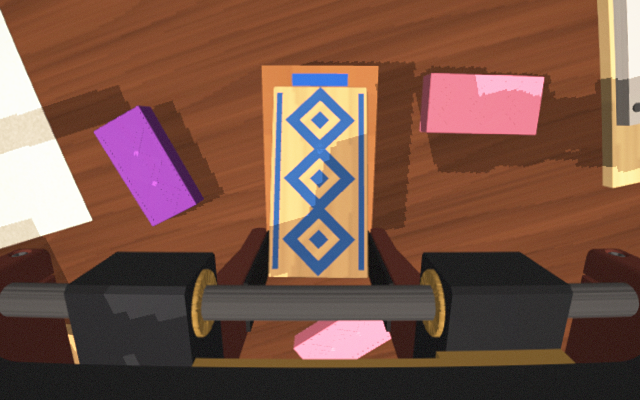

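View pics/s5.png

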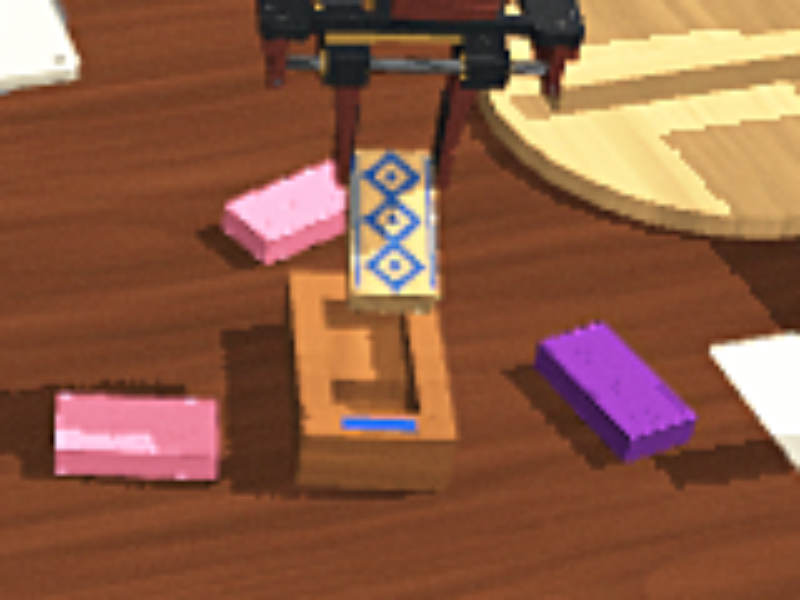

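```bash
python3 - <<'E'
from h import *
f=cv2.imread("pics/w5.png");cv2.imwrite("pics/w5z.png",cv2.resize(f[75:290,250:390],(560,860),interpolation=cv2.INTER_NEAREST)[:130]);cv2.imwrite("pics/w5y.png",cv2.resize(f[75:290,250:390],(560,860),interpolation=cv2.INTER_NEAREST)[500:])
cv2.imwrite("pics/w5x.png",np.vstack([cv2.imread("pics/w5z.png"),cv2.imread("pics/w5y.png")]))
E
```

```text
(no output)
```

View pics/w5x.png

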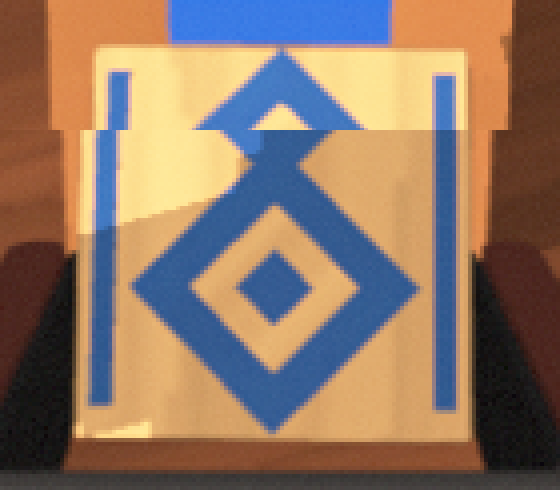

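```bash
python3 - <<'E'
from h import *
from plan import *
from workcell import eyes
d=pickle.load(open("pics/w3.pkl","rb"))
d=eyes.get_image("wrist");pickle.dump(d,open("pics/w6.pkl","wb"))
uv=np.array([(95,47),(468,50),(74,808),(472,811)],float)/4+[250,75]-.5
ob=np.array([(50,25,11),(50,-25,11),(-50,25,11),(-50,-25,11)],float)
ok,rv,tv=cv2.solvePnP(ob,uv,K(d),np.array(d["D"],float))
T=np.eye(4);T[:3,:3]=cv2.Rodrigues(rv)[0];T[:3,3]=tv[:,0];B=d["cam_to_world"]@T
o,p,r=st();A=np.eye(4);A[:3,:3]=r.as_matrix();A[:3,3]=p
rel=np.linalg.inv(A)@B
print("block world",B[:3,3],"x axis",B[:3,0],"pitch",np.degrees(np.arcsin(-B[2,0])),"reproj",(cv2.projectPoints(ob,rv,tv,K(d),np.array(d["D"],float))[0][:,0]-uv).round(2).tolist())
print("rel",rel.round(3).tolist())
# model-based
b=np.radians(20);print("tool z",p[2])
np.save("rel.npy",rel)
E
```

```text
block world [509.85142583 183.5673556  137.02032513] x axis [ 0.89850367 -0.27515817 -0.34202213] pitch 20.00012087177613 reproj [[-0.08, -0.05], [-0.04, 0.06], [0.05, -0.19], [0.06, 0.18]]
rel [[0.94, 0.008, 0.341, 32.8], [0.01, -1.0, -0.002, -0.479], [0.341, 0.005, -0.94, 15.586], [0.0, 0.0, 0.0, 1.0]]
tool z 152.6563620317316
```

```bash
cat > plan2.py <<'E'
from plan import *
rel=np.load("rel.npy");J=np.array([516.9,-169.5]);JY=-0.0706
def jw(x,y):
    c,s=np.cos(JY),np.sin(JY);return J+[c*x-s*y,s*x+c*y]
def plan2(jx,jy,bz,step=38,dyaw=0):
    a=JY+dyaw;c,s=np.cos(a),np.sin(a);B=np.eye(4);B[:3,:3]=[[c,-s,0],[s,c,0],[0,0,1]];B[:2,3]=jw(jx,jy);B[2,3]=bz
    A=B@np.linalg.inv(rel);o,p,r=st();t=A[:3,3]
    rv=(r.inv()*R.from_matrix(A[:3,:3])).as_rotvec()
    n=int(max(np.ceil(np.linalg.norm(t-p)/step),np.ceil(np.linalg.norm(rv)/.1),1))
    P=np.eye(4);P[:3,:3]=r.as_matrix();P[:3,3]=p;print("block now",(P@rel)[:3,3].round(1))
    print("t",round(float(o["t"]),2),"pos",p.round(1),"target",t.round(1),"F",np.round(o["ft_force"],1),"w",round(float(o["width"]),1),"n",n,"rv",rv.round(3))
    cur=r
    for i in range(n):
        d=cur.inv().apply((t-p)/n);print(np.r_[d.round(1),(rv/n).round(4)].tolist());cur=cur*R.from_rotvec(rv/n)
if __name__=="__main__": plan2(*map(float,sys.argv[1:]))
E
python3 plan2.py -15 -20 110
```

```text
block now [509.9 183.6 137. ]
t 6.88 pos [478.3 192.4 152.7] target [ 464.4 -186.7  113.5] F [-0.4 -0.1 -1.8] w 49.3 n 11 rv [ 0.043  0.348 -0.222]
[8.5, 33.4, 3.6, 0.0039, 0.0316, -0.0202]
[7.7, 33.6, 3.7, 0.0039, 0.0316, -0.0202]
[6.9, 33.8, 3.8, 0.0039, 0.0316, -0.0202]
[6.1, 33.9, 3.9, 0.0039, 0.0316, -0.0202]
[5.3, 34.0, 4.0, 0.0039, 0.0316, -0.0202]
[4.5, 34.1, 4.0, 0.0039, 0.0316, -0.0202]
[3.7, 34.2, 4.0, 0.0039, 0.0316, -0.0202]
[2.9, 34.3, 3.9, 0.0039, 0.0316, -0.0202]
[2.0, 34.4, 3.9, 0.0039, 0.0316, -0.0202]
[1.2, 34.4, 3.8, 0.0039, 0.0316, -0.0202]
[0.4, 34.5, 3.7, 0.0039, 0.0316, -0.0202]
```

Call:
move_arm(
  deltas=[
    [4, 17, 0, 0.004, 0.03, -0.02],
    [8, 33, 2, 0.004, 0.03, -0.02],
    [7, 34, 2, 0.004, 0.03, -0.02],
    [6, 34, 3, 0.004, 0.03, -0.02],
    [5, 34, 3, 0.004, 0.03, -0.02],
  ],
)

```text
t: 7.3
ee_pos: [471.1, 37.5, 138.8]
orientation: [3.117, -0.269, 0.235]
ft_force: [0.2, 0.0, -1.2]
width: 49.6
```

Call:
move_arm(
  deltas=[
    [5, 34, 4, 0.004, 0.03, -0.02],
    [4, 34, 4, 0.004, 0.03, -0.02],
    [3, 34, 4, 0.004, 0.03, -0.02],
    [2, 34, 4, 0.004, 0.03, -0.02],
    [1, 25, 3, 0.004, 0.03, -0.02],
  ],
)

```text
t: 7.72
ee_pos: [462.0, -129.4, 115.7]
orientation: [3.1, -0.101, 0.461]
ft_force: [0.8, 0.9, -0.2]
width: 50.2
```

```bash
python3 plan2.py -15 -20 110
```

```text
block now [ 497.9 -131.2  110.3]
t 7.72 pos [ 462.  -129.4  115.7] target [ 464.4 -186.7  113.5] F [ 0.8  0.9 -0.2] w 50.2 n 2 rv [ 0.     0.053 -0.004]
[2.6, 28.5, 1.8, 0.0001, 0.0263, -0.002]
[2.5, 28.5, 1.9, 0.0001, 0.0263, -0.002]
```

Call:
move_arm(
  deltas=[
    [2, 25, 2, 0, 0.026, -0.002],
    [2, 18, 2, 0, 0.026, -0.002],
    [0, 5, 0, 0, 0, 0],
    [0, 0, 0, 0, 0, 0],
  ],
)

```text
t: 8.05
ee_pos: [457.9, -183.5, 106.9]
orientation: [3.087, -0.107, 0.529]
ft_force: [0.3, -0.7, -1.8]
width: 49.7
```

```bash
python3 plan2.py -15 -20 60;python3 - <<'E'
from workcell import eyes
from h import *
d=eyes.get_image("wrist");pickle.dump(d,open("pics/w7.pkl","wb"));cv2.imwrite("pics/w7.png",d["frame"][:,:,::-1])
E
```

```text
block now [ 493.9 -185.4  103.1]
t 8.05 pos [ 457.9 -183.5  106.9] target [ 464.4 -186.7   63.5] F [ 0.3 -0.7 -1.8] w 49.7 n 2 rv [ 0.001  0.008 -0.008]
[-4.0, 1.5, 21.6, 0.0007, 0.004, -0.004]
[-4.1, 1.5, 21.6, 0.0007, 0.004, -0.004]
```

View pics/w7.png

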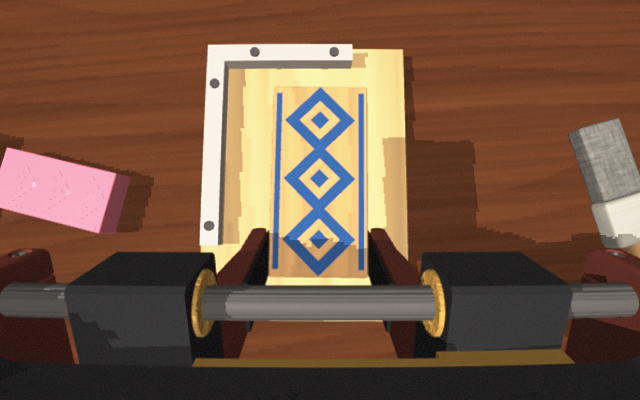

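```bash
python3 - <<'E'
from h import *
f=cv2.imread("pics/w7.png");cv2.imwrite("pics/w7z.png",cv2.resize(f[35:255,190:420],(690,660),interpolation=cv2.INTER_NEAREST)[:600])
E
```

```text
(no output)
```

View pics/w7z.png

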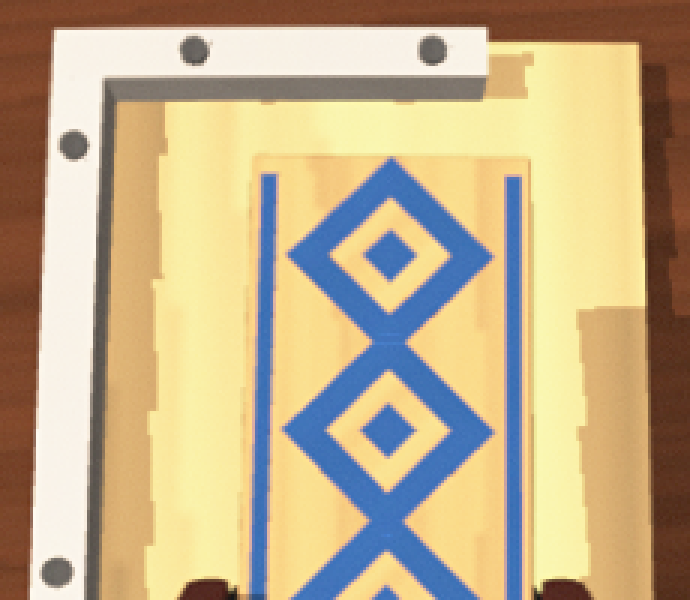

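```bash
python3 - <<'E'
from h import *
d=pickle.load(open("pics/w7.pkl","rb"))
z=lambda L:[(190+x/3-.5,35+y/3-.5) for x,y in L]
n=fit(d,[(90,60,26),(104,74,26),(90,-45,26),(104,-45,26),(108,-90,12)],z([(104,77),(52,28),(487,77),(487,27),(640,42)]),[516,-169,-.07])
E
```

```text
[ 5.180325e+02 -1.694940e+02 -7.050000e-02] res px [[-0.35, -0.23], [0.85, 0.35], [0.2, -0.52], [0.01, 0.14], [-0.75, 0.34]]
```

Call:
move_arm(
  deltas=[
    [-6, 1, 20, 0, 0.004, -0.004],
    [-6, 1, 20, 0, 0.004, -0.004],
    [-4, 1, 12, 0, 0, 0],
    [0, 0, 0, 0, 0, 0],
    [0, 0, 0, 0, 0, 0],
  ],
)

```text
t: 8.52
ee_pos: [460.6, -180.4, 50.3]
orientation: [3.088, -0.085, 0.535]
ft_force: [0.2, 0.0, -0.4]
width: 49.5
```

```bash
sed -i 's/516.9,-169.5/517.5,-169.5/' plan2.py; python3 plan2.py -15 -20 23
```

```text
block now [ 496.7 -181.9   46.7]
t 8.52 pos [ 460.6 -180.4   50.3] target [ 465.  -186.7   26.5] F [ 0.2  0.  -0.4] w 49.5 n 1 rv [-0.003  0.004  0.005]
[-3.5, 6.1, 24.0, -0.0026, 0.0043, 0.0055]
```

Call:
move_arm(
  deltas=[
    [-2, 3, 9, 0, 0.004, 0.003],
    [-1, 3, 8, 0, 0, 0.003],
    [0, 0, 3, 0, 0, 0],
    [0, 0, 0, 0, 0, 0],
  ],
)

```text
t: 8.85
ee_pos: [466.4, -182.8, 32.6]
orientation: [3.089, -0.085, 0.546]
ft_force: [0.5, 0.0, -1.8]
width: 49.7
```

```bash
python3 plan2.py -15 -20 23; python3 -c "
from h import *
from workcell import eyes
d=eyes.get_image('scene');f=d['frame'][:,:,::-1];cv2.imwrite('pics/s8.png',cv2.resize(f[150:260,230:350],(655,600)))"
```

```text
block now [ 502.6 -184.3   29.2]
t 8.85 pos [ 466.4 -182.8   32.6] target [ 465.  -186.7   26.5] F [ 0.5  0.  -1.8] w 49.7 n 1 rv [-0.006 -0.002  0.005]
[-3.2, 4.0, 5.3, -0.0062, -0.002, 0.0049]
```

View pics/s8.png

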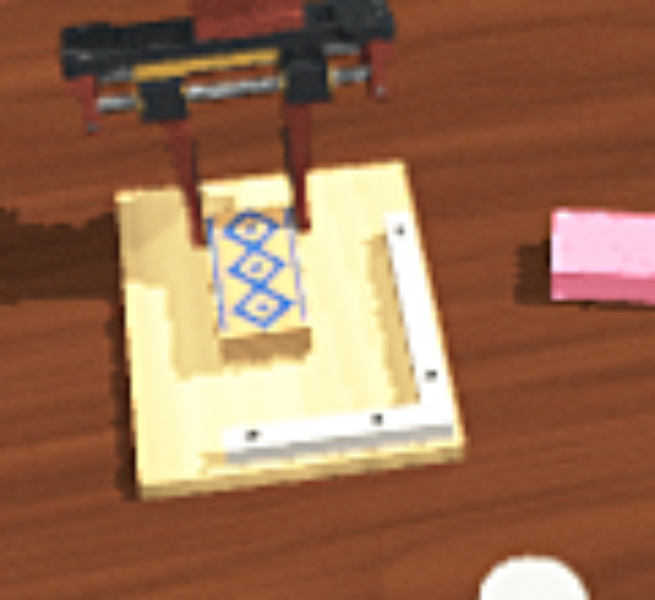

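Call:
move_arm(
  deltas=[
    [-0.7, 1, 2, -0.004, 0, 0.003],
    [-0.7, 0, 2, 0, 0, 0],
    [-0.4, 0, 1, 0, 0, 0],
  ],
)

```text
t: 9.15
ee_pos: [467.8, -183.2, 29.4]
orientation: [3.084, -0.087, 0.55]
ft_force: [-0.2, -0.3, -1.7]
width: 49.7
```

Call:
move_arm(
  deltas=[
    [-0.4, 0, 1, 0, 0, 0],
    [0, 0, 0, 0, 0, 0],
  ],
)

```text
t: 9.32
ee_pos: [468.0, -183.0, 28.6]
orientation: [3.084, -0.087, 0.551]
ft_force: [-0.9, -0.1, -1.3]
width: 49.6
```

```bash
python3 plan2.py -15 -20 23
```

```text
block now [ 504.1 -184.5   25.3]
t 9.32 pos [ 468.  -183.    28.6] target [ 465.  -186.7   26.5] F [-0.9 -0.1 -1.3] w 49.6 n 1 rv [-0.002 -0.006  0.005]
[-3.3, 3.9, 1.0, -0.0016, -0.006, 0.0045]
```

Call:
move_arm(
  deltas=[
    [-0.4, 0, 1.2, 0, -0.003, 0],
    [-0.3, 0, 0.8, 0, 0, 0],
    [0, 0, 0, 0, 0, 0],
  ],
)

```text
t: 9.57
ee_pos: [468.0, -183.0, 26.6]
orientation: [3.085, -0.088, 0.547]
ft_force: [-0.1, 0.4, 0.5]
width: 49.8
```

```bash
python3 plan2.py -15 -20 23
```

```text
block now [ 504.2 -184.6   23.2]
t 9.57 pos [ 468.  -183.    26.6] target [ 465.  -186.7   26.5] F [-0.1  0.4  0.5] w 49.8 n 1 rv [-0.002 -0.003  0.004]
[-2.7, 3.8, -0.9, -0.0016, -0.0032, 0.0042]
```

Call:
move_arm(
  deltas=[
    [-0.3, 0, 0.7, 0, 0, 0],
    [0, 0, 0, 0, 0, 0],
  ],
)

```text
t: 9.73
ee_pos: [468.1, -183.1, 26.8]
orientation: [3.084, -0.088, 0.549]
ft_force: [0.6, 0.3, -1.0]
width: 50.0
```

```bash
python3 plan2.py -15 -20 23; python3 plan2.py -15 -20 23 |sed -n 2p
```

```text
block now [ 504.2 -184.7   23.5]
t 9.73 pos [ 468.1 -183.1   26.8] target [ 465.  -186.7   26.5] F [ 0.6  0.3 -1. ] w 50.0 n 1 rv [-0.001 -0.005  0.004]
[-2.8, 3.7, -0.7, -0.0014, -0.0047, 0.004]
t 9.73 pos [ 468.1 -183.1   26.8] target [ 465.  -186.7   26.5] F [ 0.6  0.3 -1. ] w 50.0 n 1 rv [-0.001 -0.005  0.004]
```

Call:
move_arm(
  deltas=[
    [-0.4, 0, 1.2, 0, 0, 0],
    [-0.3, 0, 0.8, 0, 0, 0],
  ],
)

```text
t: 9.9
ee_pos: [468.3, -183.2, 26.4]
orientation: [3.083, -0.089, 0.553]
ft_force: [-8.2, 1.7, 20.6]
width: 49.9
```

Contact with the bed (20 N). Ease off slightly, then open.

Call:
move_arm(
  deltas=[
    [0.2, 0, -0.5, 0, 0, 0],
    [0, 0, 0, 0, 0, 0],
    [0, 0, 0, 0, 0, 0],
  ],
)

```text
t: 10.15
ee_pos: [468.2, -183.4, 27.3]
orientation: [3.082, -0.089, 0.554]
ft_force: [-0.5, -0.6, -1.1]
width: 49.6
```

Call:
move_arm(
  deltas=[
    [0, 0, 0, 0, 0, 0],
    [0, 0, 0, 0, 0, 0],
    [0, 0, 0, 0, 0, 0],
    [0, 0, 0, 0, 0, 0],
    [0, 0, 0, 0, 0, 0],
  ],
  hand=-1,
)

```text
t: 10.57
ee_pos: [468.5, -183.6, 26.6]
orientation: [3.083, -0.089, 0.553]
ft_force: [-0.6, 0.5, -0.2]
width: 79.7
```

Call:
move_arm(
  deltas=[
    [0, 0, 0, 0, 0, 0],
    [0, 0, 0, 0, 0, 0],
    [0, 0, 0, 0, 0, 0],
  ],
)

```text
t: 10.82
ee_pos: [468.5, -183.6, 26.5]
orientation: [3.083, -0.089, 0.553]
ft_force: [-0.3, -0.7, 0.5]
width: 87.9
```

```bash
python3 -c "
from h import *
from workcell import eyes
d=eyes.get_image('wrist');pickle.dump(d,open('pics/w9.pkl','wb'));cv2.imwrite('pics/w9.png',d['frame'][:,:,::-1])"
```

```text
(no output)
```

View pics/w9.png

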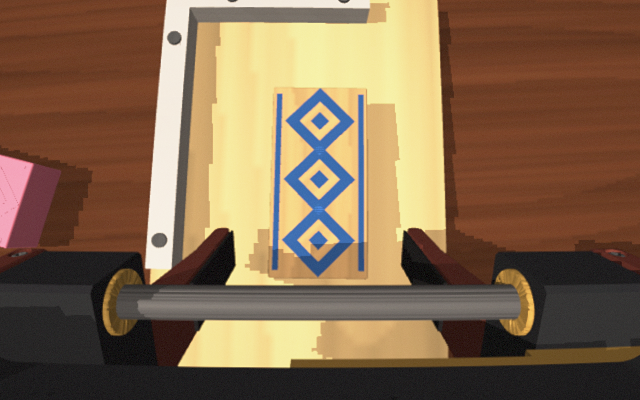

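Call:
move_arm(
  deltas=[
    [3, 0, -9, 0, 0, 0],
    [8, 0, -22, 0, 0, 0],
    [12, 0, -34, 0, 0, 0],
    [12, 0, -34, 0, 0, 0],
  ],
)

```text
t: 11.2
ee_pos: [465.1, -181.1, 108.7]
orientation: [-3.092, 0.09, -0.543]
ft_force: [0.3, 0.1, 0.1]
width: 87.8
```

```bash
cat > plan3.py <<'E'
from plan2 import *
# TCP at jig x,y, world z, yaw relative to jig, tool down
x,y,z,dy=map(float,sys.argv[1:5]);step=float(sys.argv[5]) if len(sys.argv)>5 else 38
w=jw(x,y);o,p,r=st();c,s=np.cos(JY),np.sin(JY);q=p[:2]-J
print("jig-frame TCP",round(c*q[0]+s*q[1],1),round(-s*q[0]+c*q[1],1),"tool x yaw",np.arctan2(*r.as_matrix()[[1,0],0]).round(3),"q",np.round(o["qpos"],2))
plan(w[0],w[1],z,JY+dy,step)
E
python3 plan3.py -12 -85 120 1.5708;  python3 - <<'E'
from workcell import eyes
from h import *
d=eyes.get_image("wrist");pickle.dump(d,open("pics/w10.pkl","wb"));cv2.imwrite("pics/w10.png",d["frame"][:,:,::-1])
E
```

```text
jig-frame TCP -51.5 -15.3 tool x yaw -0.06 q [-0.49  0.34  2.19  0.49  0.33  0.7 ]
t 11.2 pos [ 465.1 -181.1  108.7] F [0.3 0.1 0.1] w 87.8 n 14
[2.9, 5.0, 0.1, 0.0187, -0.0201, -0.1101]
[2.3, 5.3, -0.0, 0.0187, -0.0201, -0.1101]
[1.7, 5.5, -0.2, 0.0187, -0.0201, -0.1101]
[1.1, 5.7, -0.3, 0.0187, -0.0201, -0.1101]
[0.5, 5.7, -0.4, 0.0187, -0.0201, -0.1101]
[-0.2, 5.8, -0.5, 0.0187, -0.0201, -0.1101]
[-0.8, 5.7, -0.6, 0.0187, -0.0201, -0.1101]
[-1.5, 5.5, -0.7, 0.0187, -0.0201, -0.1101]
[-2.1, 5.3, -0.8, 0.0187, -0.0201, -0.1101]
[-2.7, 5.1, -0.8, 0.0187, -0.0201, -0.1101]
[-3.2, 4.7, -0.9, 0.0187, -0.0201, -0.1101]
[-3.7, 4.3, -0.9, 0.0187, -0.0201, -0.1101]
[-4.2, 3.9, -0.9, 0.0187, -0.0201, -0.1101]
[-4.6, 3.4, -0.8, 0.0187, -0.0201, -0.1101]
```

View pics/w10.png

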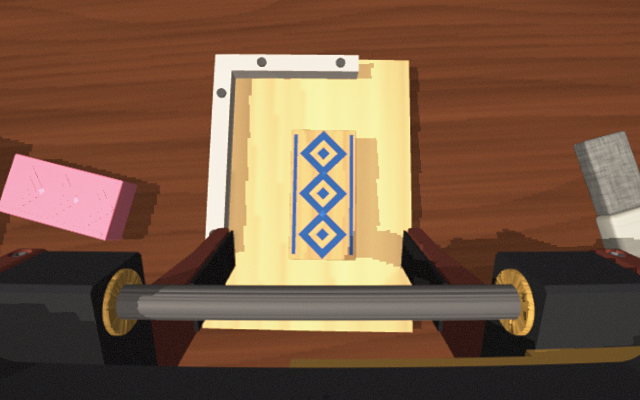

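```bash
python3 - <<'E'
from h import *
d=pickle.load(open("pics/w10.pkl","rb"))
n=fit(d,[(50,25,34),(50,-25,34),(-50,25,34),(-50,-25,34)],[(294,130),(355,130),(291,259),(354,260)],[500,-185,-.07])
q=n[:2]-[517.5,-169.5];c,s=np.cos(-.0706),np.sin(-.0706);print("block in jig",c*q[0]+s*q[1],-s*q[0]+c*q[1],n[2]+.0706)
E
```

```text
[ 5.037417e+02 -1.863435e+02 -7.130000e-02] res px [[-1.73, -0.78], [1.54, 0.01], [-1.92, 0.27], [2.08, 0.37]]
block in jig -12.535845032875931 -17.772107045959988 -0.0006601379452300798
```

Call:
move_arm(
  deltas=[
    [3, 5, -1, 0.019, -0.02, -0.11],
    [2, 5, -1, 0.019, -0.02, -0.11],
    [2, 5, -1, 0.019, -0.02, -0.11],
    [1, 6, -1, 0.019, -0.02, -0.11],
    [0, 6, -1, 0.019, -0.02, -0.11],
  ],
  hand=0,
)

```text
t: 11.67
ee_pos: [478.5, -209.2, 128.5]
orientation: [3.001, 0.811, 0.382]
ft_force: [-0.1, 0.1, -0.3]
width: 57.9
```

```bash
python3 plan3.py -12 -85 120 1.5708
```

```text
jig-frame TCP -36.1 -42.4 tool x yaw 0.537 q [-0.53  0.36  2.05  0.31  0.58  0.26]
t 11.67 pos [ 478.5 -209.2  128.5] F [-0.1  0.1 -0.3] w 57.9 n 9
[-0.7, 5.3, 1.2, 0.0201, -0.0199, -0.1075]
[-1.3, 5.3, 1.1, 0.0201, -0.0199, -0.1075]
[-1.8, 5.1, 1.0, 0.0201, -0.0199, -0.1075]
[-2.3, 4.9, 1.0, 0.0201, -0.0199, -0.1075]
[-2.8, 4.7, 0.9, 0.0201, -0.0199, -0.1075]
[-3.3, 4.4, 0.9, 0.0201, -0.0199, -0.1075]
[-3.7, 4.0, 0.9, 0.0201, -0.0199, -0.1075]
[-4.1, 3.6, 0.9, 0.0201, -0.0199, -0.1075]
[-4.4, 3.2, 0.9, 0.0201, -0.0199, -0.1075]
```

Call:
move_arm(
  deltas=[
    [-1, 5, 1, 0.02, -0.02, -0.107],
    [-1, 5, 1, 0.02, -0.02, -0.107],
    [-2, 5, 1, 0.02, -0.02, -0.107],
    [-2, 5, 1, 0.02, -0.02, -0.107],
    [-3, 5, 1, 0.02, -0.02, -0.107],
  ],
)

```text
t: 12.08
ee_pos: [491.1, -235.1, 124.6]
orientation: [2.674, 1.631, 0.17]
ft_force: [-0.4, -0.4, 0.1]
width: 43.8
```

Call:
move_arm(
  deltas=[
    [-3, 4, 1, 0.02, -0.02, -0.107],
    [-4, 4, 1, 0.02, -0.02, -0.107],
    [-4, 4, 1, 0.02, -0.02, -0.107],
    [-4, 3, 1, 0.02, -0.02, -0.107],
    [0, 0, 0, 0, 0, 0],
  ],
)

```text
t: 12.5
ee_pos: [503.0, -254.8, 119.4]
orientation: [2.243, 2.199, -0.011]
ft_force: [-0.7, -0.6, 0.6]
width: 43.9
```

```bash
python3 plan3.py -12.5 -72 60 1.5708
```

```text
jig-frame TCP -8.4 -86.1 tool x yaw 1.551 q [-0.49  0.48  1.83 -0.01  0.83 -0.46]
t 12.5 pos [ 503.  -254.8  119.4] F [-0.7 -0.6  0.6] w 43.9 n 2
[7.3, -1.6, 29.7, -0.0022, 0.003, 0.0254]
[7.2, -1.8, 29.7, -0.0022, 0.003, 0.0254]
```

Call:
move_arm(
  deltas=[
    [7, -2, 30, -0.002, 0.003, 0.01],
    [7, -2, 30, -0.002, 0.003, 0.01],
    [2, 0, 20, 0, 0, 0],
    [0, 0, 10, 0, 0, 0],
    [0, 0, 0, 0, 0, 0],
  ],
)

```text
t: 12.92
ee_pos: [501.1, -238.0, 27.5]
orientation: [2.279, 2.157, 0.011]
ft_force: [-0.4, 0.4, -0.1]
width: 43.8
```

```bash
python3 plan3.py -12.5 -70 19 1.5708
```

```text
jig-frame TCP -11.5 -69.5 tool x yaw 1.516 q [-0.47  0.62  1.89  0.01  0.64 -0.42]
t 12.92 pos [ 501.1 -238.    27.5] F [-0.4  0.4 -0.1] w 43.8 n 1
[-0.5, -1.1, 8.5, 0.0074, -0.0027, 0.0153]
```

Call:
move_arm(
  deltas=[
    [0, -1, 6, 0.007, -0.003, 0.015],
    [0, 0, 3, 0, 0, 0],
    [6, 0, 0, 0, 0, 0],
    [6, 0, 0, 0, 0, 0],
    [0, 0, 0, 0, 0, 0],
  ],
)

```text
t: 13.33
ee_pos: [501.9, -225.9, 20.8]
orientation: [2.303, 2.133, 0.004]
ft_force: [0.3, -0.2, 0.9]
width: 43.8
```

```bash
python3 plan3.py -12.5 -30 19 1.5708 6
```

```text
jig-frame TCP -11.6 -57.4 tool x yaw 1.494 q [-0.45  0.62  1.89  0.    0.62 -0.37]
t 13.33 pos [ 501.9 -225.9   20.8] F [ 0.3 -0.2  0.9] w 43.8 n 5
[5.5, -0.2, 0.4, 0.0007, -0.0001, -0.0012]
[5.5, -0.2, 0.4, 0.0007, -0.0001, -0.0012]
[5.5, -0.2, 0.4, 0.0007, -0.0001, -0.0012]
[5.5, -0.2, 0.4, 0.0007, -0.0001, -0.0012]
[5.5, -0.2, 0.4, 0.0007, -0.0001, -0.0012]
```

Call:
move_arm(
  deltas=[
    [3, 0, 0.4, 0, 0, 0],
    [4, 0, 0.4, 0, 0, 0],
    [5, 0, 0, 0, 0, 0],
    [5, 0, 0, 0, 0, 0],
    [5, 0, 0, 0, 0, 0],
  ],
)

```text
t: 13.75
ee_pos: [505.4, -202.8, 22.4]
orientation: [2.3, 2.13, 0.008]
ft_force: [-0.3, -1.0, -0.5]
width: 43.6
```

Call:
move_arm(
  deltas=[
    [5, 0, 0, 0, 0, 0],
    [5, 0, 0, 0, 0, 0],
    [5, 0, 0, 0, 0, 0],
    [5, 0, 0, 0, 0, 0],
  ],
)

```text
t: 14.08
ee_pos: [507.2, -180.4, 22.4]
orientation: [2.3, 2.131, 0.008]
ft_force: [0.4, -1.2, -0.2]
width: 44.0
```

```bash
python3 plan3.py -12.5 -1 19 1.5708 6;  python3 - <<'E'
from workcell import eyes
from h import *
d=eyes.get_image("wrist");pickle.dump(d,open("pics/w11.pkl","wb"));cv2.imwrite("pics/w11.png",d["frame"][:,:,::-1])
E
```

```text
jig-frame TCP -9.5 -11.6 tool x yaw 1.495 q [-0.36  0.61  1.92  0.    0.6  -0.29]
t 14.08 pos [ 507.2 -180.4   22.4] F [ 0.4 -1.2 -0.2] w 44.0 n 2
[5.3, -1.5, 1.7, 0.0041, 0.0005, -0.0028]
[5.3, -1.5, 1.7, 0.0041, 0.0005, -0.0028]
```

View pics/w11.png

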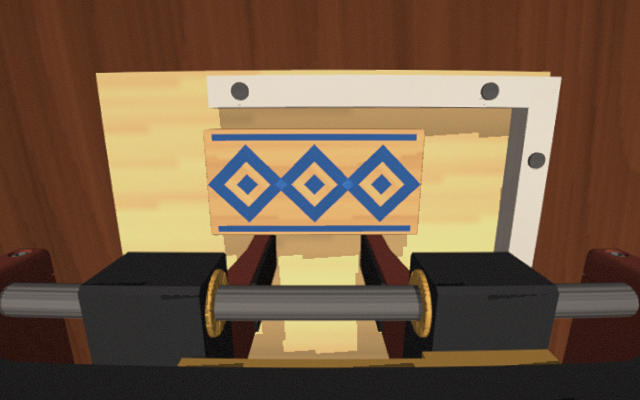

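Call:
move_arm(
  deltas=[
    [4, 0, 1, 0, 0, 0],
    [3, 0, 1, 0, 0, 0],
    [2, 0, 0, 0, 0, 0],
  ],
)

```text
t: 14.38
ee_pos: [508.2, -170.2, 20.4]
orientation: [2.297, 2.132, 0.007]
ft_force: [-5.6, -19.6, 2.0]
width: 44.1
```

Call:
move_arm(
  deltas=[
    [1.5, 0, 0, 0, 0, 0],
    [1.5, 0, 0, 0, 0, 0],
  ],
)

```text
t: 14.55
ee_pos: [508.2, -170.3, 20.6]
orientation: [2.291, 2.134, 0.002]
ft_force: [-4.2, -12.5, 0.3]
width: 43.5
```

```bash
python3 plan3.py -12.5 0 19 1.5708 6
```

```text
jig-frame TCP -9.2 -1.5 tool x yaw 1.5 q [-0.34  0.61  1.93 -0.01  0.59 -0.27]
t 14.55 pos [ 508.2 -170.3   20.6] F [ -4.2 -12.5   0.3] w 43.5 n 1
[1.5, -3.3, 1.5, 0.0089, 0.0068, -0.0004]
```

Call:
move_arm(
  deltas=[
    [1, 0, 0, 0, 0, 0],
    [0, 0, 0, 0, 0, 0],
  ],
)

```text
t: 14.72
ee_pos: [508.1, -170.8, 20.6]
orientation: [2.29, 2.132, -0.0]
ft_force: [0.3, 0.5, -0.5]
width: 43.8
```

```bash
python3 - <<'E'
from workcell import eyes
from h import *
d=eyes.get_image("wrist");pickle.dump(d,open("pics/w12.pkl","wb"));cv2.imwrite("pics/w12.png",d["frame"][:,:,::-1])
E
```

```text
(no output)
```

View pics/w12.png

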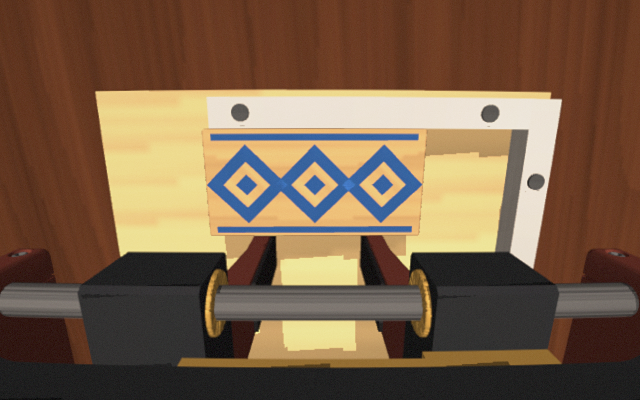

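Call:
move_arm(
  deltas=[
    [-8, 0, 0, 0, 0, 0],
    [-15, 0, -5, 0, 0, 0],
    [0, 0, -30, 0, 0, 0],
    [0, -20, -25, 0, 0, 0],
    [0, -30, 0, 0, 0, 0],
  ],
)

```text
t: 15.18
ee_pos: [459.4, -192.1, 80.9]
orientation: [2.288, 2.134, 0.002]
ft_force: [0.6, -0.8, -0.2]
width: 43.8
```

```bash
python3 plan3.py -92 34 80 1.5708
```

```text
jig-frame TCP -56.3 -26.6 tool x yaw 1.501 q [-0.42  0.46  2.   -0.01  0.67 -0.34]
t 15.18 pos [ 459.4 -192.1   80.9] F [ 0.6 -0.8 -0.2] w 43.8 n 2
[30.3, -17.8, 0.0, 0.0052, 0.0039, 0.0006]
[30.3, -17.8, 0.2, 0.0052, 0.0039, 0.0006]
```

Call:
move_arm(
  deltas=[
    [20, -20, 0, 0.005, 0.004, 0],
    [28, -18, 0, 0.005, 0.004, 0],
    [10, 0, 0, 0, 0, 0],
    [0, 0, 0, 0, 0, 0],
  ],
  hand=1,
)

```text
t: 15.52
ee_pos: [419.9, -131.3, 81.9]
orientation: [-2.301, -2.138, -0.001]
ft_force: [1.8, -0.3, 0.1]
width: 20.5
```

```bash
python3 plan3.py -92 34 20 1.5708;  python3 - <<'E'
from workcell import eyes
from h import *
d=eyes.get_image("top");f=d["frame"][:,:,::-1];cv2.imwrite("pics/t13.png",cv2.resize(f[165:285,330:430],(500,600),interpolation=cv2.INTER_NEAREST))
E
```

```text
jig-frame TCP -100.1 31.3 tool x yaw 1.497 q [-0.33  0.4   2.12  0.    0.62 -0.26]
t 15.52 pos [ 419.9 -131.3   81.9] F [ 1.8 -0.3  0.1] w 20.5 n 2
[1.4, 4.0, 31.0, -0.0, -0.0003, -0.0015]
[1.4, 4.0, 31.0, -0.0, -0.0003, -0.0015]
```

View pics/t13.png

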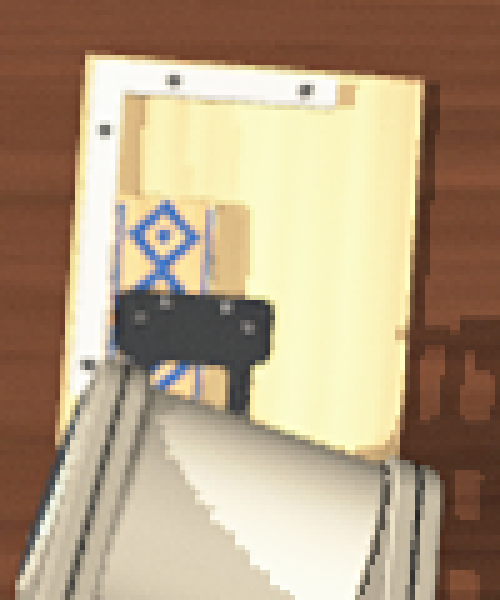

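Call:
move_arm(
  deltas=[
    [2, 3, 20, 0, 0, 0],
    [1, 2, 20, 0, 0, 0],
    [0, 0, 14, 0, 0, 0],
    [0, 0, 4, 0, 0, 0],
    [0, 0, 0, 0, 0, 0],
  ],
)

```text
t: 15.98
ee_pos: [432.3, -133.3, 22.5]
orientation: [2.294, 2.136, 0.006]
ft_force: [0.7, 0.1, 1.1]
width: 0.6
```

```bash
python3 plan3.py -70 34 20 1.5708 6
```

```text
jig-frame TCP -87.6 30.1 tool x yaw 1.499 q [-0.33  0.54  2.11  0.    0.48 -0.25]
t 15.98 pos [ 432.3 -133.3   22.5] F [0.7 0.1 1.1] w 0.6 n 4
[1.0, 4.4, 0.7, 0.002, 0.0005, -0.0002]
[1.0, 4.4, 0.7, 0.002, 0.0005, -0.0002]
[1.0, 4.4, 0.6, 0.002, 0.0005, -0.0002]
[1.0, 4.4, 0.6, 0.002, 0.0005, -0.0002]
```

Call:
move_arm(
  deltas=[
    [1, 4, 0.5, 0, 0, 0],
    [1, 4, 0.5, 0, 0, 0],
    [1, 4, 0.5, 0, 0, 0],
    [1, 4, 0, 0, 0, 0],
    [0, 5, 0, 0, 0, 0],
  ],
)

```text
t: 16.4
ee_pos: [456.9, -132.3, 22.7]
orientation: [2.294, 2.133, 0.008]
ft_force: [-0.2, 0.2, 0.8]
width: 0.1
```

```bash
python3 plan3.py -23.5 34 20 1.5708 6
```

```text
jig-frame TCP -63.1 32.8 tool x yaw 1.498 q [-0.31  0.56  2.06 -0.    0.51 -0.23]
t 16.4 pos [ 456.9 -132.3   22.7] F [-0.2  0.2  0.8] w 0.1 n 7
[0.2, 5.6, 0.4, 0.0014, 0.0003, -0.0003]
[0.2, 5.6, 0.4, 0.0014, 0.0003, -0.0003]
[0.2, 5.6, 0.4, 0.0014, 0.0003, -0.0003]
[0.2, 5.6, 0.4, 0.0014, 0.0003, -0.0003]
[0.2, 5.7, 0.4, 0.0014, 0.0003, -0.0003]
[0.2, 5.7, 0.4, 0.0014, 0.0003, -0.0003]
[0.2, 5.7, 0.4, 0.0014, 0.0003, -0.0003]
```

Call:
move_arm(
  deltas=[
    [0, 5, 0.5, 0, 0, 0],
    [0, 5, 0.5, 0, 0, 0],
    [0, 5, 0, 0, 0, 0],
    [0, 5, 0, 0, 0, 0],
  ],
)

```text
t: 16.73
ee_pos: [479.8, -133.8, 23.0]
orientation: [2.292, 2.133, 0.009]
ft_force: [-0.2, 0.4, 0.1]
width: 0.5
```

```bash
python3 plan3.py -23.5 34 20 1.5708 6;  python3 - <<'E'
from workcell import eyes
from h import *
d=eyes.get_image("wrist");pickle.dump(d,open("pics/w14.pkl","wb"));cv2.imwrite("pics/w14.png",d["frame"][:,:,::-1])
E
```

```text
jig-frame TCP -40.1 32.9 tool x yaw 1.499 q [-0.3   0.57  2.02 -0.    0.54 -0.22]
t 16.73 pos [ 479.8 -133.8   23. ] F [-0.2  0.4  0.1] w 0.5 n 3
[0.4, 5.5, 1.1, 0.0039, 0.001, -0.0005]
[0.4, 5.5, 1.1, 0.0039, 0.001, -0.0005]
[0.4, 5.5, 1.0, 0.0039, 0.001, -0.0005]
```

View pics/w14.png

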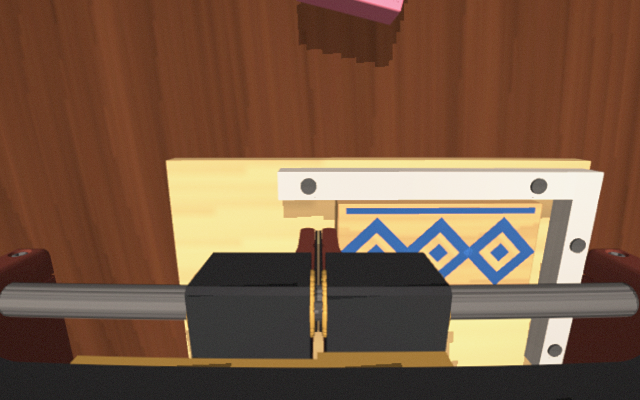

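Call:
move_arm(
  deltas=[
    [0, 4, 1, 0.003, 0, 0],
    [0, 4, 0.5, 0, 0, 0],
    [0, 2, 0, 0, 0, 0],
  ],
)

```text
t: 17.03
ee_pos: [491.9, -134.8, 21.6]
orientation: [2.293, 2.134, 0.006]
ft_force: [-1.4, 0.9, 0.6]
width: 0.7
```

Call:
move_arm(
  deltas=[
    [0, 2, 0, 0, 0, 0],
    [0, 2, 0, 0, 0, 0],
  ],
)

```text
t: 17.2
ee_pos: [496.1, -135.0, 21.5]
orientation: [2.294, 2.134, 0.006]
ft_force: [-0.8, 0.2, 0.5]
width: 0.1
```

```bash
python3 plan3.py -23.5 34 20 1.5708 6
```

```text
jig-frame TCP -23.8 32.9 tool x yaw 1.499 q [-0.29  0.59  1.98 -0.    0.56 -0.21]
t 17.2 pos [ 496.1 -135.    21.5] F [-0.8  0.2  0.5] w 0.1 n 1
[1.1, 0.3, 1.5, 0.0087, 0.0029, -0.0013]
```

Call:
move_arm(
  deltas=[
    [0, 1.5, 0, 0, 0, 0],
    [0, 1.5, 0, 0, 0, 0],
  ],
)

```text
t: 17.37
ee_pos: [499.1, -135.2, 21.4]
orientation: [2.294, 2.135, 0.006]
ft_force: [0.0, 0.6, 0.1]
width: 0.6
```

```bash
python3 plan3.py -23.5 34 20 1.5708 6;  python3 - <<'E'
from workcell import eyes
from h import *
d=eyes.get_image("wrist");cv2.imwrite("pics/w15.png",d["frame"][:,:,::-1][150:400,280:640].repeat(2,0).repeat(2,1))
E
```

```text
jig-frame TCP -20.7 32.9 tool x yaw 1.499 q [-0.29  0.59  1.97 -0.    0.57 -0.21]
t 17.37 pos [ 499.1 -135.2   21.4] F [0.  0.6 0.1] w 0.6 n 1
[1.1, -2.8, 1.3, 0.0082, 0.0028, -0.0012]
```

View pics/w15.png

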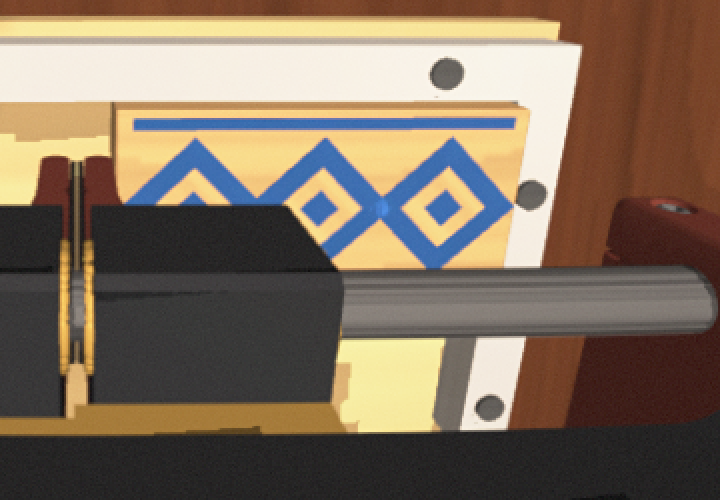

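Call:
move_arm(
  deltas=[
    [0, 1, 0, 0, 0, 0],
    [0, 1, 0, 0, 0, 0],
  ],
)

```text
t: 17.58
ee_pos: [500.8, -135.3, 21.3]
orientation: [2.295, 2.135, 0.005]
ft_force: [-5.1, -1.7, 2.7]
width: 0.4
```

Call:
move_arm(
  deltas=[
    [0, 1, 0, 0, 0, 0],
    [0, 0.5, 0, 0, 0, 0],
  ],
)

```text
t: 17.75
ee_pos: [500.8, -135.2, 21.1]
orientation: [2.296, 2.137, 0.002]
ft_force: [-2.6, -0.4, 1.9]
width: 0.2
```

```bash
python3 plan3.py -23.5 34 20 1.5708 6
```

```text
jig-frame TCP -19.1 33.1 tool x yaw 1.499 q [-0.29  0.6   1.97 -0.    0.58 -0.21]
t 17.75 pos [ 500.8 -135.2   21.1] F [-2.6 -0.4  1.9] w 0.2 n 1
[0.9, -4.4, 1.1, 0.0039, 0.0022, -0.0012]
```

Call:
move_arm(
  deltas=[
    [0, 2, 0, 0, 0, 0],
    [0, 1, 0, 0, 0, 0],
  ],
)

```text
t: 17.92
ee_pos: [500.8, -134.9, 20.8]
orientation: [-2.299, -2.14, 0.004]
ft_force: [-2.3, -0.0, 1.4]
width: 0.3
```

Call:
move_arm(
  deltas=[
    [0, -5, 0, 0, 0, 0],
    [0, -15, 0, 0, 0, 0],
    [0, 0, -30, 0, 0, 0],
    [0, 0, -35, 0, 0, 0],
    [-15, 0, -35, 0, 0, 0],
  ],
)

```text
t: 18.33
ee_pos: [475.9, -145.9, 117.0]
orientation: [-2.292, -2.136, 0.009]
ft_force: [0.3, 0.4, -0.2]
width: 0.4
```

Call:
move_arm(
  deltas=[
    [-30, 25, -20, 0, 0, 0],
    [-30, 25, 0, 0, 0, 0],
    [0, 0, 0, 0, 0, 0],
  ],
)

```text
t: 18.58
ee_pos: [526.9, -213.3, 146.0]
orientation: [2.291, 2.14, 0.002]
ft_force: [0.5, 0.3, 0.4]
width: 0.1
```

```bash
python3 plan3.py -23.5 34 20 1.5708 6|head -2;  python3 - <<'E'
from workcell import eyes
from h import *
d=eyes.get_image("wrist");pickle.dump(d,open("pics/w16.pkl","wb"));cv2.imwrite("pics/w16.png",d["frame"][:,:,::-1])
E
```

```text
jig-frame TCP 12.5 -43.0 tool x yaw 1.502 q [-0.4   0.44  1.82 -0.    0.88 -0.33]
t 18.58 pos [ 526.9 -213.3  146. ] F [0.5 0.3 0.4] w 0.1 n 26
```

View pics/w16.png

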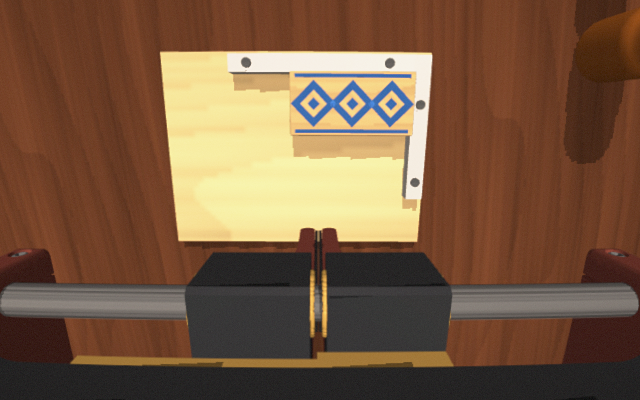

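```bash
python3 - <<'E'
from h import *
f=cv2.imread("pics/w16.png");cv2.imwrite("pics/w16z.png",cv2.resize(f[45:145,280:440],(800,500),interpolation=cv2.INTER_NEAREST))
E
```

```text
(no output)
```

View pics/w16z.png

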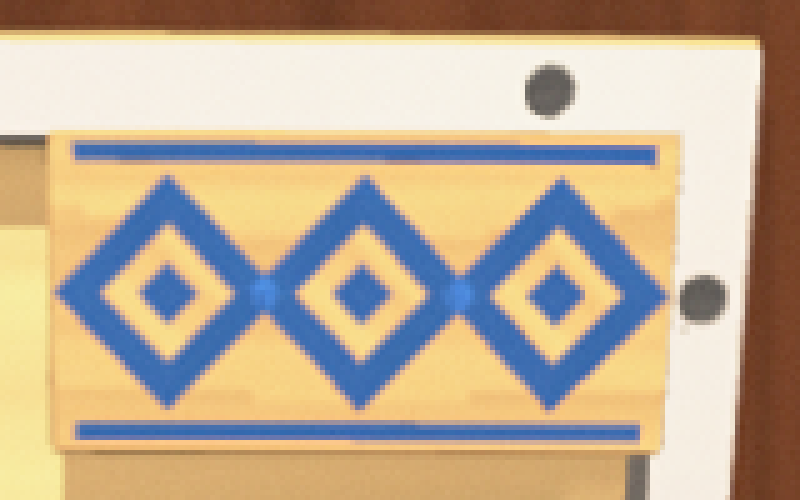

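```bash
python3 - <<'E'
from h import *
f=cv2.imread("pics/w16.png")
a=cv2.resize(f[40:90,215:265],(400,400),interpolation=cv2.INTER_NEAREST);b=cv2.resize(f[165:215,385:435],(400,400),interpolation=cv2.INTER_NEAREST)
cv2.imwrite("pics/w16y.png",np.hstack([a,b]))
E
```

```text
(no output)
```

View pics/w16y.png

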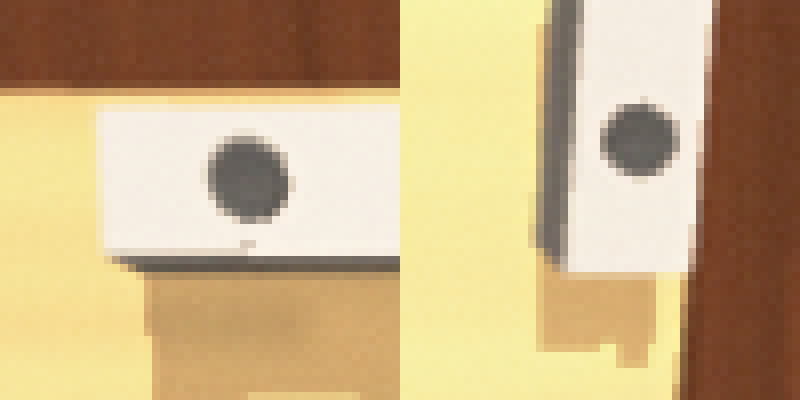

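```bash
python3 - <<'E'
from h import *
d=pickle.load(open("pics/w16.pkl","rb"))
A=lambda x,y:(215+x/8-.5,40+y/8-.5);B=lambda x,y:(385+x/8-.5,165+y/8-.5);C=lambda x,y:(280+x/5-.5,45+y/5-.5)
j=fit(d,[(-60,74,26),(-60,60,26),(90,-45,26),(104,-45,26),(104,74,26)],[A(97,106),A(104,256),B(167,272),B(290,272),C(762,42)],[517,-169,-.07])
b=fit(d,[(50,25,34),(50,-25,34),(-50,25,34),(-50,-25,34)],[C(682,136),C(660,452),C(50,134),C(50,447)],[555,-138,-.07])
q=b[:2]-j[:2];c,s=np.cos(j[2]),np.sin(j[2]);print("block in jig",c*q[0]+s*q[1],-s*q[0]+c*q[1],b[2]-j[2])
E
```

```text
[ 5.178796e+02 -1.692491e+02 -6.940000e-02] res px [[-0.07, 0.09], [0.03, -0.17], [-0.1, -0.43], [0.28, -0.41], [-0.13, 0.78]]
[ 5.600992e+02 -1.375019e+02 -7.230000e-02] res px [[0.29, -0.48], [0.4, 0.83], [-0.78, -1.23], [0.13, 1.08]]
block in jig 39.91770632762615 34.59699446385318 -0.0029746658722754477
```

```bash
python3 -c "
from workcell import ctrl
print(ctrl.get_obs()['t'],ctrl.close_job())"
```

```text
the job is handed in; nothing more can be done
18.6333 None
```

The block is home in the corner of the press board, and I handed the job in at 18.6 s.

- **Tip and lift:** I pressed the blue-mark end until the block tipped about 20°. It was gripped across its raised end, lifted and levelled in the air.
- **Laying down:** I laid the block flat on the open bed and released it at about jig (-12.5, -18) mm, parallel to the long fence.
- **Pushing home:** I pushed it sideways until it met the long fence, with 12–20 N measured. I then pushed it along the fence until it met the end stop, at about 5 N, and backed the fingers clear.

**Last check:** the final wrist image, with block and fences fitted together, puts the block centre at jig (39.9, 34.6) mm against a target of (40, 35). It is about 0.2° off parallel and lies flat, pattern up. The wrist force reads about zero.

- **Looser numbers:** the block's own fit had pixel errors up to about 1.2 px, so those figures are good to roughly half a millimetre. The tool had travelled about 4 mm past the end-stop point I predicted for it. I relied on the image rather than the tool position there.
- **Not checked:** I took no final picture of the jars, bowl and brush. The arm stayed well away from all of them.
- **Harder than called for:** the press bottomed out at 37 N where the task needed a newton or two, and the laying-down contact briefly reached 21 N. Both were finger contact rather than the arm or gripper body.

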